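# Slide the drill-press vise along the fence to the red stop

### The arm

A 6-joint arm with a two-finger parallel gripper is mounted at the origin on the work surface. World frame = base frame: x ahead of the robot, y to its left, z up, the work surface at z = 0. Lengths are in mm, angles in rad, forces in N, time in s.
With the tool pointing down it reaches from about 350 to 1000 mm from the base axis. Payload 7.1 kg.
Tool frame: the origin (TCP) lies on the centre line of the jaws, within the pads' length; the fingertips stand 11 mm ahead of it and the grasp point (between the pads) lies 8 mm behind it (bot.tip_reach is the distance from the TCP to the fingertips, in mm); y points along the fingers, z is the direction in which the jaws open and shut, and the axes are right-handed (so a half turn about y gives the same grasp; the last joint's range is limited). The gripper opens to 85 mm and grips with 20 to 120 N. Pads are 22 mm wide; open, the fingers measure 114 mm over their backs; the gripper's body (76 mm by 85 mm) begins 54 mm behind the grasp point. The pads swing forward as they close: fully open they stand 13 mm farther back than shut.
Start: joints at [1.322, 0.423, 1.63, -0, 1.089, -0.019], TCP at [142.333, 608.561, 214.819] pointing down, gripper open.
Joint ranges: [-3, 3], [-0.9, 2.11], [0.09, 2.58], [-1.31, 4.45], [0.11, 2.69], [-2.54, 2.54]. Speed limits (rad/s): [2.39, 2.39, 3.01, 3.14, 3.14, 3.14].

### API

Orientations are given as a unit quaternion [w, x, y, z].
In Python, from bench import bot, get_image, job gives the robot as it stands.
- The arm moves only by the tool play_rows, never from a script. Its argument "targets" is a list of rows, each a list of 3 entries, a list of its own where there are three numbers: the opening in per cent of the stroke, from 0 (shut) to 100 (fully open), then the shift along the tool's x, y, z in mm, then the turn, a rotation vector about the tool's x, y, z in rad. A call has 1 to 20 rows; each row is the pose to reach, as a shift and turn from the pose commanded when the call began, along the tool's axes at that moment; what a row does not reach only later rows make up. A row lasts 1/10 s, in which the tool goes at most 50 mm and 8.59 degrees, less where a joint would pass 70% of its speed; a pose out of reach is approached as far as the arm can. A call with a gripper value outside its range is refused whole. The fingers move at their own pace and stop on an object; the grip force is fixed at half the most. Time passes only in rows, so rows that repeat a pose let the fingers close. It gives the time, the measured TCP pose, the force and the opening at its end, in the units of the state.
- bot.get_state(): the state, without advancing time (a new reading comes with each control period).
- get_image(name): name is "scene" or "top" or "wrist"; returns a dict with "img" (480x640x3 uint8, red, green, blue), "z_map" (480x640 float32, mm along the optical axis (not along the pixel's ray), 0 where there is no reading), "camera_matrix" (3x3 intrinsics, pixels), "R" (3x3) and "t" (3): a world point X has camera coordinates R X + t; the wrist camera has in their place "T_tool_cam" (4x4, takes a point from camera to tool coordinates, whose origin is the TCP and whose axes are the tool frame's). Camera axes: x right, y down, z forward; pixel columns grow to the right and rows downward; lengths in mm; the calibration is good to about 2 mm. The wrist camera is an equidistant fisheye: a pixel r from the principal point sees the ray r / f radians off the axis. A picture is of the moment at which its call begins: read the wrist's pose just before it.
- job.sign_off(): hands the job in, once; it reports no verdict.
The state is a dict: "time": time; "joint_positions": joint angles; "joint_velocities": joint speeds; "tau": joint torques, N m; "ee_pos": TCP position; "tcp_rot": TCP orientation; "contact_force": force on the tool from outside, world axes, zero at the start; "torque": the same for the moment, N m; "finger_gap": finger opening in mm.
Only numpy, scipy, OpenCV 4.12 (cv2) and the standard library are available. Lean on these libraries where they do the work, as an engineer would, in place of code of your own. Each camera call takes 0.05 s, during which the arm holds its last target.

### The job

The middle hole in the strip is drilled: without lifting or tipping the vise, slide it across the drilling table until its back sits flat against the fence and you feel its side come home, snug but not rammed, against the setting bolt of the red-knobbed stop, which is set for the next hole. Then let go of it; keep clear of the drill press's head, chuck and bit, and leave the other tools undisturbed.

Things in the scene. Friction and masses are not known exactly. Their poses are not given: they have to be found in the camera images.
- press: full-size bench drill press, fixed. Origin on the drill's axis at bench height; +x to the round column behind, +y along the fence, to the left seen from the robot. Plywood table on it: top 95 mm above the bench, x -165 to +75, y -290 to +290 mm. White tape lines roughly mark the vise's left, middle and right places.
- fence: straight wooden fence standing on the plywood table, fixed, running along y; 580 mm long, 45 mm high, 20 mm thick. Origin at the foot of its flat front face (the one towards the robot), in line with the drill: 40 mm in +x from the drill's axis. Axes as the press.
- head_edge (a point): middle of the lower front edge of the press's head casting, 280 mm above the bench, 95 mm from the drill's axis towards the robot. The head is 150 mm wide (y), 245 mm high. It overhangs the vise, so an upright gripper strikes it: lean the tool back to the robot 30 to 45 degrees, fingers pointing forward and down. A spoked feed handle (105 mm spokes, black balls) is on its right side.
- chuck: chuck (43 mm wide, underside 210 mm above the bench) with an 8 mm drill bit, tip 163 mm above the bench, on the drill's axis; same origin and axes as the press. Not to be touched.
- vise_nose (a point): small dark machine vise, 0.7 to 1 kg, loose on the waxed table (drags at 2 to 6 N). Point: middle of its upright screw end block, the place to grip: 28 mm wide (y), 18 mm along x, flat sides down to the table, top 45 mm and point 29 mm above the table. Axes: +x from the screw knob to the back face, z up. Knob (25 mm across) at x -19 to -39 mm; base begins at x +31 mm.
- vise_heel (a point): bottom edge of the vise's flat back face, mid-width, at table height; axes of the vise; 111 mm in +x from vise_nose, 29 mm lower. Base 80 mm wide (y -40 to +40), 14 mm high, x -80 to 0 from here; jaws 60 mm wide, 49 mm high.
- strip_mid (a point): middle of the wooden strip clamped fast in the vise's jaws along the vise's y: 24 x 240 x 14 mm, its underside 36 mm and top 50 mm above the table; a drilled hole in the middle, a chalked centre line. Axes of the vise; 71 mm in +x from vise_nose.
- red_stop_mid (a point): stop with the RED knob, fixed on the fence, left or right of the drill. Point: on the table in the fence's front plane, mid-length of its wooden block: 60 mm long (y), 34 mm out from the fence, 24 mm high. A bolt 84 mm long over its brass nuts (15 mm thick, 25 mm from the fence) runs through it and sticks out at each end by 3 to 21 mm, set anew each time and not given: feel for its drill-side end.
- black_stop_mid (a point): the same kind of stop with a BLACK knob, on the other side of the drill, for another hole; not the one wanted.
- chuck_key: bystander: small T-shaped steel chuck key, 70 mm, lying at the right end of the plywood table
- bit_tin: bystander: open metal tin, 60 mm wide, 55 mm high, at the right front corner of the plywood table; origin under its centre
- chip_brush: bystander: wooden brush 150 mm long, lying at the left end of the plywood table
- file_flat: bystander: flat file with wooden handle on the bench, left
- screwdriver: bystander: amber-handled screwdriver on the bench, right
- bar_clamp: bystander: steel and aluminium bar clamp lying on the bench, right
- offcut: bystander: offcut of wood 130 x 70 x 30 mm on the bench, left

How it is judged:
By the outcome, as a careful person would: the job done as asked, in the order asked, and still so for the second after the job is handed in, with the robot touching nothing.
It also fails if it takes over 53 s, if anything falls off the work surface, if the arm or the gripper's body presses on something with over 40 N, if the wrist force passes 120 N, or if a joint passes its speed limit or range.

## Working session

There is one attempt and no reset: what is moved stays moved. The work goes in short steps, Python scripts to look and compute and a tool call to move; the robot and the scene stay as the last step left them, time stands still between calls to the robot, and variables do not carry over. Pictures are saved under pics/ and viewed, and the job is handed in when it is done.

Besides the shell and the picture viewer there is one more tool, called after "Emit:" as name(argument=value, ...), one argument or row to a line, values as JSON. play_rows: Moves the arm, as the interface text tells. Its arguments: {"type":"object","properties":{"targets":{"type":"array","items":{"type":"array"}}},"required":["targets"]}

```bash
mkdir -p pics; cat > h.py <<'E'
import numpy as np,cv2
from bench import bot,get_image,job
from scipy.spatial.transform import Rotation as R
def save(n,f):
    d=get_image(n); cv2.imwrite(f,cv2.cvtColor(d['img'],cv2.COLOR_RGB2BGR)); np.savez(f.replace('.png','.npz'),**d); return d
def world(d,u,v,z=None):
    K=d['camera_matrix']; zz=d['z_map'][int(round(v)),int(round(u))] if z is None else z
    c=np.linalg.inv(K)@np.array([u,v,1])*zz
    return d['R'].T@(c-d['t'])
def proj(d,X):
    c=d['R']@np.array(X)+d['t']; p=d['camera_matrix']@c; return p[:2]/p[2]
E
python3 - <<'E'
from h import *
s=bot.get_state(); print({k:np.round(v,3) for k,v in s.items()})
save('scene','pics/s0.png'); save('top','pics/t0.png')
E
```

```text
{'time': np.float64(0.0), 'joint_positions': array([ 1.322,  0.424,  1.631,  0.   ,  1.089, -0.019]), 'joint_velocities': array([ 0.001, -0.001, -0.   ,  0.001,  0.   , -0.001]), 'tau': array([-2.0000e-03, -5.5736e+01, -2.8175e+01, -0.0000e+00,  7.0000e-03,
        0.0000e+00]), 'ee_pos': array([142.196, 607.997, 214.031]), 'tcp_rot': array([-0.702,  0.703, -0.081,  0.081]), 'contact_force': array([-1.034,  0.082,  0.005]), 'torque': array([ 0.036,  0.029, -0.025]), 'finger_gap': np.float64(85.438)}
```

View pics/s0.png

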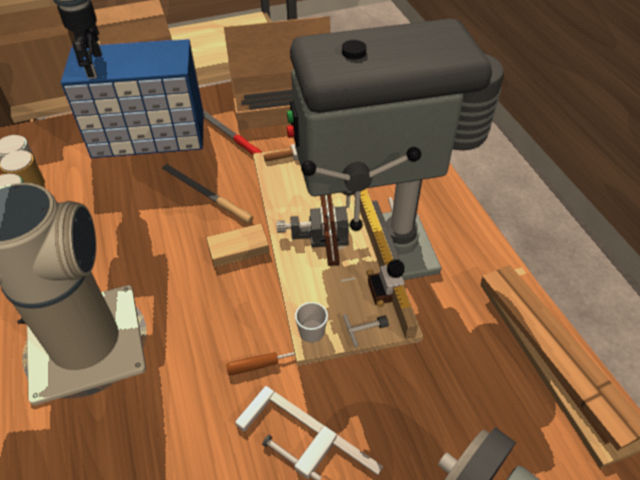

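View pics/t0.png

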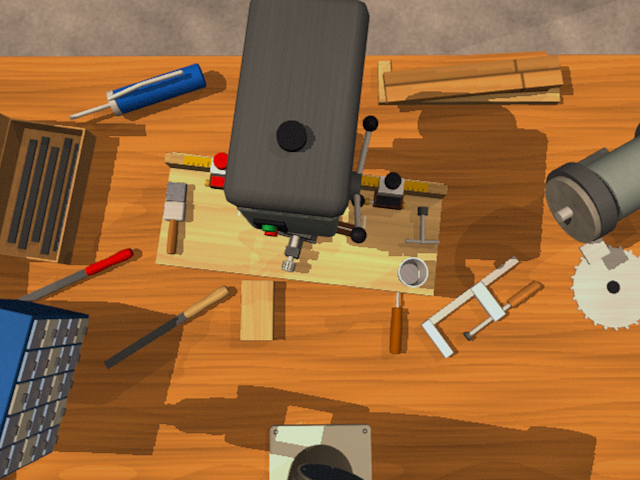

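The scene view shows the vise under the head at about (320,230), with the black stop at (385,285). The top view shows the red stop on the left at (220,170), the knob and nose of the vise at (293,250), the tin at (413,270) and the table turned slightly. Next I'll measure.

```bash
python3 - <<'E'
from h import *
for f in ['s0','t0']:
    d=dict(np.load(f'pics/{f}.npz')); print(f,'cam',-d['R'].T@d['t'])
    v,u=np.mgrid[0:480,0:640]; z=d['z_map']
    c=(np.linalg.inv(d['camera_matrix'])@np.stack([u.ravel(),v.ravel(),np.ones(u.size)]))*z.ravel()
    W=(d['R'].T@(c-d['t'][:,None])).T.reshape(480,640,3); W[z==0]=np.nan
    np.save(f'pics/{f}_W.npy',W)
    m=(abs(W[...,2]-95)<5)
    pts=W[m][:,:2]; pts=pts[(pts[:,0]>350)&(pts[:,0]<900)&(abs(pts[:,1])<600)]
    print(len(pts),cv2.minAreaRect(pts.astype(np.float32)),cv2.boxPoints(cv2.minAreaRect(pts.astype(np.float32))))
    # fence top z 140
    m=(abs(W[...,2]-140)<3); print('fence',m.sum()); 
    vv,uu=np.where(m); 
    for i in range(0,len(vv),max(1,len(vv)//15)): print(uu[i],vv[i],W[vv[i],uu[i]].round(0))
for f,pp in [('t0',[(165,155),(447,185),(157,263),(435,295),(220,160),(293,250),(288,266),(392,180),(300,235),(215,180)]),('s0',[(283,227),(300,227),(330,227),(332,260),(395,268),(385,287)])]:
    W=np.load(f'pics/{f}_W.npy')
    for u,v in pp: print(f,u,v,W[v,u].round(0))
E
python3 - <<'E'
import cv2
t=cv2.imread('pics/t0.png');cv2.imwrite('pics/t0c.png',cv2.resize(t[140:300,150:350],None,fx=4,fy=4,interpolation=2)[:600])
t=cv2.imread('pics/s0.png');cv2.imwrite('pics/s0c.png',cv2.resize(t[140:280,250:430],None,fx=4,fy=4,interpolation=2))
E
```

```text
s0 cam [ 254.74004267 -752.39090395 1049.9759713 ]
13063 ((552.4832763671875, 35.67724609375), (359.978271484375, 1138.3660888671875), 2.078115463256836) [[ 351.9728   597.95917]
 [ 393.25223 -539.65826]
 [ 752.9938  -526.6047 ]
 [ 711.71436  611.01276]]
fence 2146
276 43 [628. 730. 143.]
228 52 [488. 738. 138.]
148 112 [234. 534. 140.]
103 116 [126. 553. 141.]
371 205 [638.  43. 141.]
404 214 [695.  -2. 138.]
372 222 [622.  -2. 140.]
319 230 [511.  14. 140.]
384 246 [621. -69. 138.]
334 263 [509. -80. 143.]
396 295 [ 594. -188.  139.]
308 307 [ 429. -159.  140.]
404 315 [ 589. -235.  141.]
415 325 [ 599. -261.  140.]
514 445 [ 651. -510.  140.]
450 469 [ 540. -509.  137.]
t0 cam [ 352.77099775   -9.89577888 1224.02159742]
17030 ((535.656005859375, 28.36541748046875), (329.63653564453125, 1142.7506103515625), 2.271594524383545) [[ 348.31998  592.759  ]
 [ 393.61453 -549.0937 ]
 [ 722.99207 -536.02814]
 [ 677.6975   605.8245 ]]
fence 1770
638 136 [ 703. -661.  142.]
205 157 [664. 230. 141.]
193 160 [659. 255. 140.]
200 163 [652. 240. 140.]
370 177 [ 621. -106.  139.]
414 182 [ 609. -195.  141.]
376 185 [ 604. -118.  140.]
438 187 [ 598. -244.  141.]
445 190 [ 592. -258.  143.]
570 209 [ 551. -510.  142.]
344 225 [522. -52. 142.]
286 249 [474.  65. 139.]
289 268 [436.  59. 137.]
50 354 [273. 523. 141.]
35 417 [154. 547. 137.]
t0 165 155 [711. 354.  -3.]
t0 447 185 [ 602. -262.  143.]
t0 157 263 [452. 335.  96.]
t0 435 295 [ 384. -259.    0.]
t0 220 160 [649. 193. 173.]
t0 293 250 [472.  51. 140.]
t0 288 266 [440.  61. 139.]
t0 392 180 [ 607. -147.  169.]
t0 300 235 [502.  37. 144.]
t0 215 180 [621. 213. 119.]
s0 283 227 [444.  53. 133.]
s0 300 227 [480.  48. 125.]
s0 330 227 [533.   9. 146.]
s0 332 260 [507. -75. 147.]
s0 395 268 [ 604. -154.  176.]
s0 385 287 [ 585. -158.  129.]
```

View pics/t0c.png

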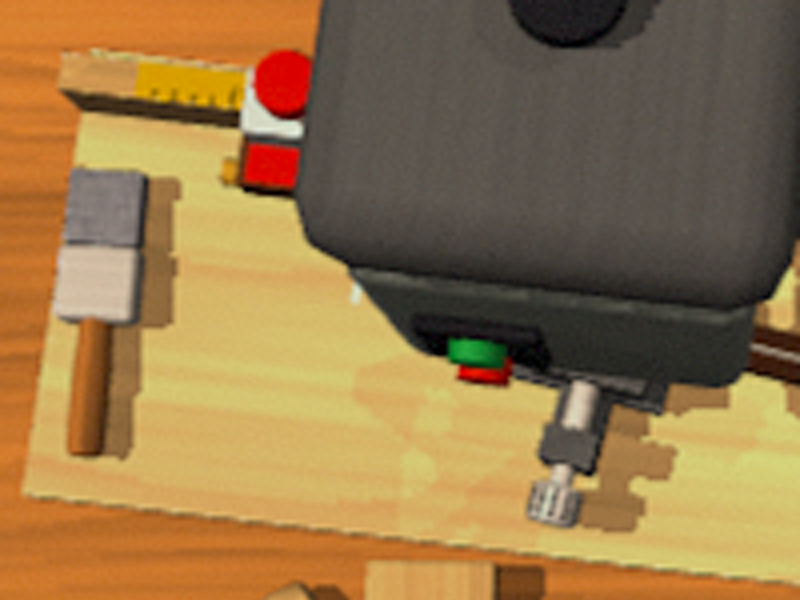

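View pics/s0c.png

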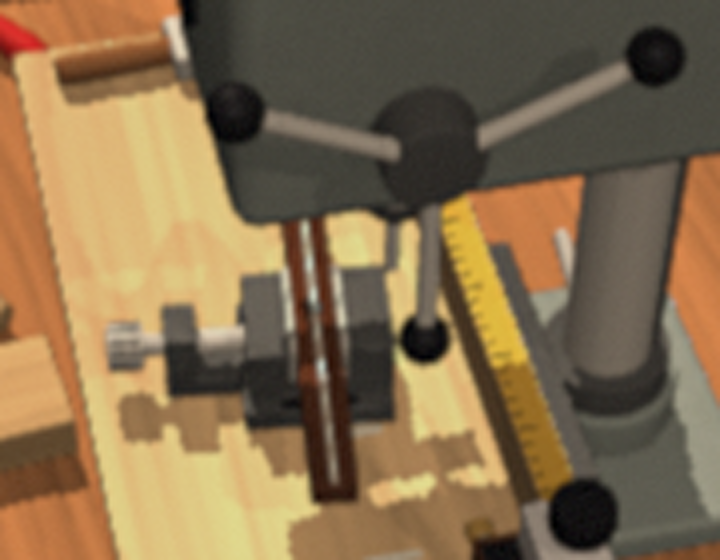

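```bash
python3 - <<'E'
from h import *
def fitrect(p): return cv2.minAreaRect(p.astype(np.float32))
for f in ['s0','t0']:
    W=np.load(f'pics/{f}_W.npy'); im=cv2.imread(f'pics/{f}.png')
    v,u=np.mgrid[0:480,0:640]
    # fence: points near line from (592,-260) to (659,255)
    x,y,z=W[...,0],W[...,1],W[...,2]
    lx=626+ (y)*0.125
    m=(abs(x-lx)<25)&(abs(z-140)<3.5)&(abs(y)<310)&((y<-190)|(y>230)|(abs(y-60)<150)*(f=='s0'))
    P=W[m]; a=np.polyfit(P[:,1],P[:,0],1); r=P[:,0]-np.polyval(a,P[:,1])
    print(f,'fence n',m.sum(),'slope',a, 'resid pct',np.percentile(r,[2,10,50,90,98]).round(1),'y',np.percentile(P[:,1],[0,.5,99.5,100]), 'zmed',np.median(P[:,2]))
    # table surface
    m=(abs(z-95)<3)&(x>400)&(x<660)&(abs(y)<320); P=W[m]
    for yy in range(-250,340,50):
        q=P[abs(P[:,1]-yy)<8]; 
        if len(q): print(yy,np.percentile(q[:,0],[0.5,99.5]).round(0),len(q),end=' | ')
    print('yrange', [ (xx,np.percentile(P[abs(P[:,0]-xx)<8][:,1],[.3,99.7]).round(0)) for xx in (440,480,520,560,600)])
    # vise nose: z~140, x 440..500 , y 20..80
    for nm,zz,xr,yr in [('nose',140,(460,490),(30,75)),('knob',134,(425,458),(30,85)),('strip',145,(490,560),(-130,150)),('redblk',119,(600,640),(150,260)),('blkblk',119,(560,610),(-200,-110)),('redtop',None,(600,680),(150,260))]:
        m=(x>xr[0])&(x<xr[1])&(y>yr[0])&(y<yr[1])
        if zz: m&=abs(z-zz)<4
        else: m&=(z>100)
        if m.sum()<5: print(nm,m.sum()); continue
        P=W[m]; print(nm,len(P),fitrect(P[:,:2]),'z',np.median(P[:,2]).round(1), 'mean',P.mean(0).round(1))
    
E
```

```text
s0 fence n 863 slope [1.24259854e-01 6.26134429e+02] resid pct [-9.9 -8.5 -0.1  8.6 10.3] y [-262.63238455 -260.91044499   89.05180487   94.7748858 ] zmed 141.36520140469403
-250 [452. 620.] 335 | -200 [401. 626.] 361 | -150 [401. 565.] 262 | -100 [401. 600.] 440 | -50 [405. 637.] 444 | 0 [411. 651.] 323 | 50 [416. 640.] 108 | 100 [423. 624.] 112 | 150 [429. 606.] 207 | 200 [435. 539.] 141 | 250 [442. 544.] 128 | 300 [448. 539.] 87 | yrange [(440, array([-242.,  286.])), (480, array([-247.,  301.])), (520, array([-251.,  299.])), (560, array([-257.,  147.])), (600, array([-263.,  144.]))]
nose 87 ((474.9043273925781, 53.40940856933594), (34.212398529052734, 25.90056610107422), 78.22650146484375) z 141.1 mean [470.6  53.3 141. ]
knob 68 ((445.37469482421875, 59.11773681640625), (20.700471878051758, 25.66843605041504), 79.95539093017578) z 134.9 mean [442.9  58.5 134.3]
strip 1062 ((528.1087036132812, 9.146476745605469), (187.78314208984375, 62.41465377807617), 88.85601806640625) z 146.1 mean [528.5  13.9 146. ]
redblk 0
blkblk 315 ((580.36181640625, -155.18582153320312), (86.397354125
[... 855 characters left out ...]
031, 59.60679626464844), (23.225414276123047, 25.71921157836914), 74.7886962890625) z 134.3 mean [442.7  60.2 134.1]
strip 218 ((513.0619506835938, -4.623023986816406), (29.305768966674805, 135.07638549804688), 2.58500599861145) z 144.6 mean [513.1 -36.2 144.6]
redblk 158 ((620.1143188476562, 209.27598571777344), (31.297025680541992, 24.37213897705078), 80.8036880493164) z 119.6 mean [619.6 209.  119.6]
blkblk 346 ((580.5506591796875, -153.15396118164062), (87.70072937011719, 35.46614456176758), 82.30455780029297) z 119.2 mean [ 577.4 -145.8  119.1]
redtop 833 ((637.2144775390625, 219.96224975585938), (81.22820281982422, 59.062599182128906), 88.0921859741211) z 139.9 mean [640.6 215.  140.9]
```

```bash
python3 - <<'E'
from h import *
print([a for a in dir(bot) if not a.startswith('__')],bot.tip_reach)
for f in ['s0','t0']:
    W=np.load(f'pics/{f}_W.npy');x,y,z=W[...,0],W[...,1],W[...,2]
    # strip beyond jaws
    m=(abs(z-145)<4)&(x>480)&(x<560)&(y<-22)&(y>-110)
    P=W[m];a=np.polyfit(P[:,1],P[:,0],1);r=P[:,0]-np.polyval(a,P[:,1]);print(f,len(P),a,np.degrees(np.arctan(a[0])),np.percentile(r,[2,98]),P[:,1].min())
s=bot.get_state();print(s['ee_pos'],s['tcp_rot'])
d=save('wrist','pics/w0.png');print(d['camera_matrix'],d['T_tool_cam'].round(3))
E
```

```text
['Unreachable', 'get_state', 'tip_reach'] 11.0
s0 259 [2.36281414e-01 5.28097795e+02] 13.294108517102822 [-12.01467597  11.74486702] -84.52000975828699
t0 174 [2.80554677e-02 5.17265500e+02] 1.6070383418513279 [-12.79628888  12.42656566] -71.8405851252321
[142.19266395 608.06833981 214.10673441] [-0.70194243  0.70294711 -0.08113499  0.08098947]
[[371.64829954   0.         314.31410068]
 [  0.         371.64829954 232.49895395]
 [  0.           0.           1.        ]] [[-1.00000e-03  9.55000e-01  2.96000e-01 -7.39720e+01]
 [-1.00000e-03 -2.96000e-01  9.55000e-01 -1.58874e+02]
 [ 1.00000e+00  0.00000e+00  1.00000e-03  1.61000e+00]
 [ 0.00000e+00  0.00000e+00  0.00000e+00  1.00000e+00]]
```

View pics/w0.png

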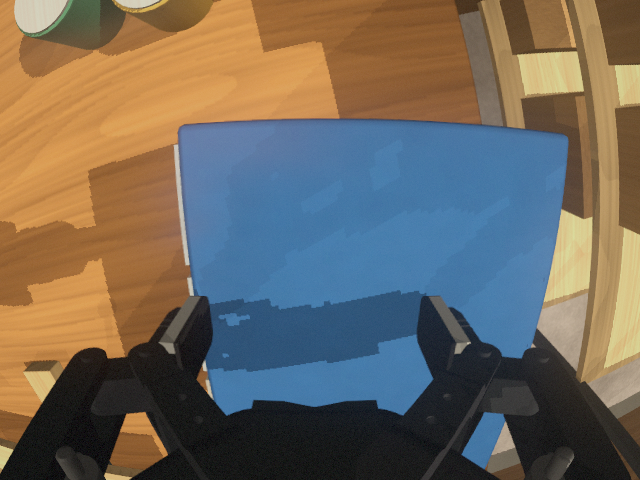

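```bash
python3 - <<'E'
from h import *
s=bot.get_state();q=s['tcp_rot'];M=R.from_quat(q,scalar_first=True).as_matrix();print(M.round(3))
W=np.load('pics/s0_W.npy')
for p in [(100,60),(180,50),(70,80),(78,20)]: print(W[p[1],p[0]])
E
```

```text
[[ 0.974 -0.     0.228]
 [-0.228 -0.001  0.974]
 [-0.    -1.    -0.001]]
[154.83797946 639.19314021 242.98753006]
[349.7346422  619.11284313 241.7655585 ]
[ 79.53021565 574.78963112 243.47379584]
[140.6718775  580.80245577 382.14385072]
```

```bash
python3 - <<'E'
from h import *
d=dict(np.load('pics/w0.npz'));s=bot.get_state();M=R.from_quat(s['tcp_rot'],scalar_first=True).as_matrix()
def ww(u,v):
    K=d['camera_matrix'];a=(u-K[0,2])/K[0,0];b=(v-K[1,2])/K[1,1];th=np.hypot(a,b);z=d['z_map'][v,u];r=z*np.tan(th)
    c=np.array([a/th*r,b/th*r,z,1]);t=(d['T_tool_cam']@c)[:3];return M@t+s['ee_pos']
for p in [(320,200),(200,150),(550,150),(300,340),(190,310),(460,310),(300,390),(210,380),(100,220),(190,360)]: print(p,d['z_map'][p[1],p[0]],ww(*p).round(0))
Wt=np.load('pics/t0_W.npy')
for p in [(20,350),(40,400),(10,430),(70,330)]: print('top',p,Wt[p[1],p[0]].round(0))
E
```

```text
(320, 200) 136.91986 [ 99. 622. 239.]
(200, 150) 130.332 [ 70. 583. 240.]
(550, 150) 128.75151 [ 98. 719. 240.]
(300, 340) 152.39636 [155. 601. 241.]
(190, 310) 127.60142 [123. 568. 260.]
(460, 310) 149.80928 [159. 671. 240.]
(300, 390) 162.65396 [184. 593. 239.]
(210, 380) 161.26994 [171. 553. 240.]
(100, 220) 385.8353 [111. 359.   0.]
(190, 360) 117.57327 [135. 568. 274.]
top (20, 350) [288. 527. 241.]
top (40, 400) [186. 538. 139.]
top (10, 430) [146. 549. 217.]
top (70, 330) [317. 508.  95.]
```

```bash
cat >> h.py <<'E'
def pose(yaw,L):
    c,s=np.cos(yaw),np.sin(yaw);x=np.array([c,s,0]);y=np.array([-s,c,0]);d=np.sin(L)*x-np.cos(L)*np.array([0,0,1]);return np.stack([np.cross(d,y),d,y],1)
def delta(p0,M0,p1,M1): # in tool axes
    return (M0.T@(np.array(p1)-p0)).round(1),R.from_matrix(M0.T@M1).as_rotvec().round(4)
psi=-0.1235; XP=np.array([np.cos(psi),np.sin(psi),0]);YP=np.array([-np.sin(psi),np.cos(psi),0])
O=np.array([579.5,29.7,0])
def press(p): r=np.array(p)-O; return np.array([r@XP,r@YP,r[2]])
def unpress(p): return O+p[0]*XP+p[1]*YP+np.array([0,0,p[2]])
def st():
    s=bot.get_state();return s,s['ee_pos'],R.from_quat(s['tcp_rot'],scalar_first=True).as_matrix()
E
python3 - <<'E'
from h import *
s,p,M=st(); p=np.array([142.333,608.561,214.819])
yaw=np.radians(-13.7);nose=np.array([470.7,53.1,125]);M1=pose(yaw,np.radians(40));d=M1[:,1]
print(press(nose))
pg=nose+8*d-130*d; print(pg,d,delta(p,M,pg,M1))
E
```

```text
[-110.85389101    9.81910624  125.        ]
[394.51103214  71.67286835 218.45742206] [ 0.62449974 -0.15223663 -0.76604444] (array([ 367.9,   -3.1, -465.3]), array([-0.002 ,  0.0093, -0.6981]))
```

Emit:
play_rows(
  targets=[
    [100,[0,-50,0],[0,0,0]],
    [100,[0,-100,0],[0,0,0]],
    [100,[0,-130,0],[0,0,0]],
    [60,[26,-130,-33],[0,0.001,-0.05]],
    [60,[53,-130,-66],[0,0.001,-0.1]],
    [60,[79,-130,-100],[0,0.002,-0.15]],
    [60,[105,-130,-133],[0,0.003,-0.2]],
    [60,[131,-130,-166],[0,0.003,-0.25]],
    [60,[158,-130,-200],[0,0.004,-0.3]],
    [60,[184,-130,-233],[-0.001,0.005,-0.35]],
    [60,[210,-130,-266],[-0.001,0.005,-0.4]],
    [60,[237,-130,-299],[-0.001,0.006,-0.45]],
    [60,[263,-130,-332],[-0.001,0.007,-0.5]],
    [60,[289,-130,-366],[-0.001,0.008,-0.55]],
    [60,[315,-130,-399],[-0.002,0.008,-0.6]],
    [60,[342,-130,-432],[-0.002,0.009,-0.65]],
    [60,[368,-130,-465],[-0.002,0.009,-0.698]],
    [60,[368,-130,-465],[-0.002,0.009,-0.698]],
    [60,[368,-130,-465],[-0.002,0.009,-0.698]],
  ],
)

```text
time: 2.05
ee_pos: [394.6, 70.6, 344.7]
tcp_rot: [-0.631, 0.688, 0.159, 0.321]
contact_force: [0.1, 0.8, 0.1]
finger_gap: 51.1
```

```bash
python3 - <<'E'
from h import *
s,p,M=st();print(p,M.round(3))
d=save('wrist','pics/w1.png')
E
```

```text
[394.58087422  70.582236   344.74148552] [[ 0.744  0.624  0.24 ]
 [-0.185 -0.153  0.971]
 [ 0.642 -0.766  0.002]]
```

View pics/w1.png

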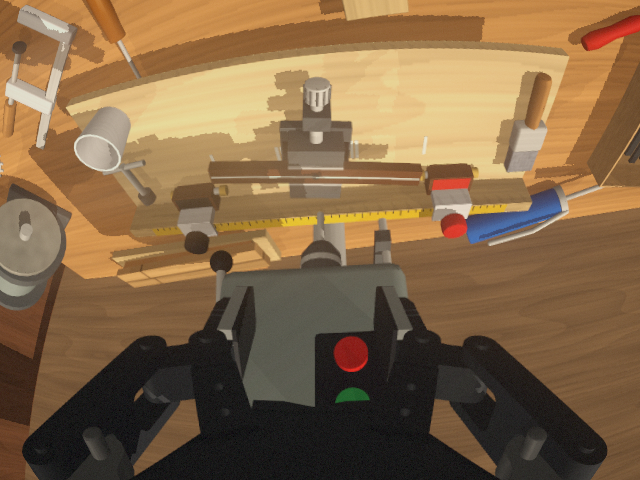

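```bash
python3 - <<'E'
from h import *
im=cv2.imread('pics/w1.png')
cv2.imwrite('pics/w1c.png',cv2.resize(im[60:240,180:500],None,fx=2.5,fy=2.5,interpolation=2))
cv2.imwrite('pics/w1d.png',cv2.resize(im[140:240,380:500],None,fx=6,fy=6,interpolation=2))
E
```

```text
(no output)
```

View pics/w1c.png

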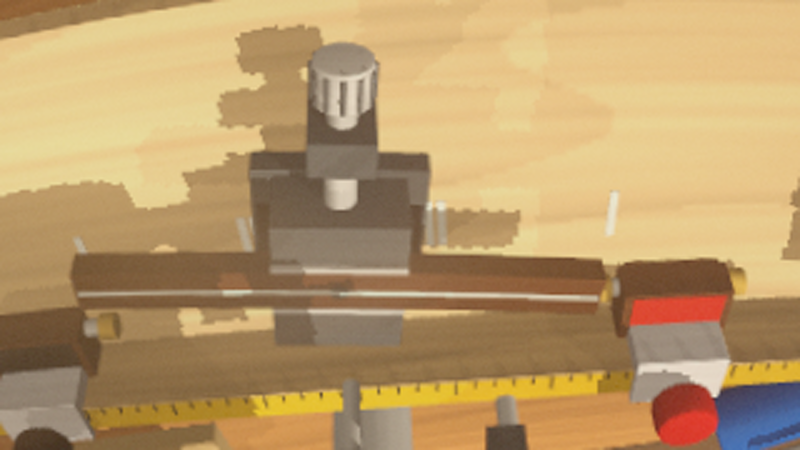

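View pics/w1d.png

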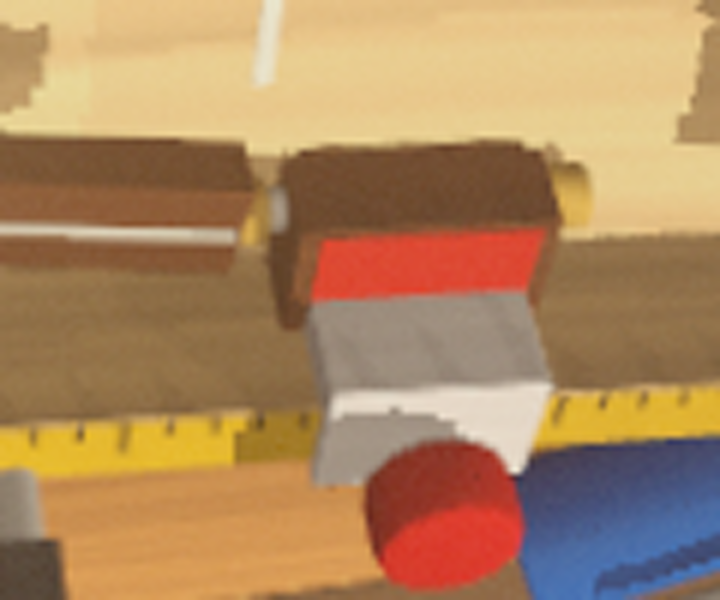

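```bash
python3 - <<'E'
from h import *
d=dict(np.load('pics/w1.npz'));s,p,M=st()
K=d['camera_matrix'];v,u=np.mgrid[0:480,0:640];a=(u-K[0,2])/K[0,0];b=(v-K[1,2])/K[1,1];th=np.hypot(a,b)+1e-9;z=d['z_map'];r=z*np.tan(th)
C=np.stack([a/th*r,b/th*r,z],-1);T=d['T_tool_cam'];W=(C@T[:3,:3].T+T[:3,3])@M.T+p
r=W-O;P=np.stack([r@XP,r@YP,W[...,2]],-1);P[z==0]=np.nan;np.save('pics/w1_P.npy',P)
f=lambda pu,pv:(int(180+pu/2.5),int(60+pv/2.5))
g=lambda pu,pv:(int(380+pu/6),int(140+pv/6))
for n,q in dict(bracket_top=g(440,340),brk_mid=g(440,305),red=g(420,265),redknob=g(440,530),boltL=g(575,195),boltLend=g(588,195),nutR=g(258,215),nutR2=g(250,220),silver=g(280,205),blkL=g(545,170),blkR=g(285,180),stripend=g(245,180),fence=g(600,400),nosetop=f(342,160),nosebot=f(342,120),knob=f(342,60)).items():
    print(n,q,P[q[1],q[0]].round(1),W[q[1],q[0]].round(1))
# nose top region & rectangle
m=(abs(P[...,2]-140)<4)&(W[...,0]>455)&(W[...,0]<485)&(abs(W[...,1]-53)<25)
print(cv2.minAreaRect(W[m][:,:2].astype(np.float32)),W[m].mean(0))
m=(abs(P[...,2]-145)<3)&(W[...,0]>490)&(W[...,0]<600)&((W[...,1]<0)|(W[...,1]>75))&(W[...,1]<165)&(W[...,1]>-95)
Q=W[m];c=np.polyfit(Q[:,1],Q[:,0],1);print(m.sum(),c,np.degrees(np.arctan(c[0])),Q.min(0),Q.max(0))
# fence
m=(abs(P[...,2]-140)<3)&(abs(P[...,0]-50)<15)&(abs(P[...,1])<290)
Q=P[m];c=np.polyfit(Q[:,1],Q[:,0],1);print('fence',m.sum(),c,np.percentile(Q[:,0],[1,99]))
E
```

```text
bracket_top (453, 196) [ 30.6 176.4 131.7] [631.6 201.  131.7]
brk_mid (453, 190) [ 29.1 178.1 123.1] [630.3 202.9 123.1]
red (450, 184) [ 20.4 173.1 119.8] [621.1 199.  119.8]
redknob (453, 228) [ 42.1 169.5 173.2] [642.2 192.7 173.2]
boltL (475, 172) [ 11.7 209.2 108.6] [616.8 235.9 108.6]
boltLend (478, 172) [ 11.9 213.6 108.6] [617.6 240.2 108.6]
nutR (423, 175) [ 14.2 138.3 107.6] [610.7 165.2 107.6]
nutR2 (421, 176) [ 14.1 135.3 109.3] [610.2 162.2 109.3]
silver (426, 174) [ 12.1 142.  108.1] [609.  169.1 108.1]
blkL (470, 168) [  8.2 202.5 104.4] [612.6 229.7 104.4]
blkR (427, 170) [  8.7 143.6 104.3] [605.8 171.1 104.3]
stripend (420, 170) [-33.8 123.  141.4] [561.1 155.9 141.4]
fence (480, 206) [ 43.8 215.5 140.6] [649.5 238.2 140.6]
nosetop (316, 124) [-109.8   13.9  139.9] [472.3  57.  139.9]
nosebot (316, 108) [-120.8   15.2  128.6] [461.5  59.7 128.6]
knob (316, 84) [-147.4   18.2  125.8] [435.5  66.  125.8]
((472.8385009765625, 57.344215393066406), (28.39255714416504, 19.033935546875), 75.85464477539062) [471.60845387  57.70664773 139.63945923]
2180 [2.54940060e-01 5.29526221e+02] 14.302327198300757 [500.33529591 -79.510558   142.00929198] [581.7101832  156.86947776 147.14688562]
fence 3187 [-4.63972424e-03  5.00861354e+01] [40.59192809 62.05358918]
```

```bash
python3 - <<'E'
from h import *
s,p,M=st();M1=pose(np.radians(-14.1),np.radians(40));d=M1[:,1];nose=np.array([471,55,125.])
pg=nose+8*d-90*d; print(pg,delta(p,M,pg,M1))
E
```

```text
[419.87941942  67.84060231 187.81564434] (array([-81.6, 136.7,   1.8]), array([-0.0053,  0.0034, -0.0003]))
```

Emit:
play_rows(
  targets=[
    [60,[-20,34,0.5],[-0.001,0.001,0]],
    [60,[-41,68,1],[-0.003,0.002,0]],
    [60,[-61,103,1.5],[-0.004,0.003,0]],
    [60,[-81.6,136.7,1.8],[-0.005,0.0034,0]],
    [60,[-81.6,136.7,1.8],[-0.005,0.0034,0]],
    [60,[-81.6,136.7,1.8],[-0.005,0.0034,0]],
  ],
)

```text
time: 2.7
ee_pos: [419.0, 71.9, 201.7]
tcp_rot: [-0.63, 0.693, 0.156, 0.313]
contact_force: [-0.2, 0.2, 0.7]
finger_gap: 51.2
```

```bash
python3 - <<'E'
from h import *
s,p,M=st();print(p,M.round(3),s['contact_force'])
d=save('wrist','pics/w2.png')
K=d['camera_matrix'];v,u=np.mgrid[0:480,0:640];a=(u-K[0,2])/K[0,0];b=(v-K[1,2])/K[1,1];th=np.hypot(a,b)+1e-9;z=d['z_map'];r=z*np.tan(th)
C=np.stack([a/th*r,b/th*r,z],-1);T=d['T_tool_cam'];Tl=C@T[:3,:3].T+T[:3,3];W=Tl@M.T+p
m=(abs(W[...,2]-140)<4)&(W[...,0]>455)&(W[...,0]<485)&(abs(W[...,1]-55)<25)
print(cv2.minAreaRect(W[m][:,:2].astype(np.float32)),W[m].mean(0),'tool',Tl[m].mean(0), cv2.minAreaRect(Tl[m][:,::2].astype(np.float32)))
m=(abs(W[...,2]-145)<3)&(W[...,0]>490)&(W[...,0]<600)&((W[...,1]<0)|(W[...,1]>75))&(W[...,1]<165)&(W[...,1]>-95)
Q=W[m];c=np.polyfit(Q[:,1],Q[:,0],1);print(m.sum(),c,np.degrees(np.arctan(c[0])))
E
```

```text
[419.00594137  71.94649108 201.69315882] [[ 0.755  0.611  0.238]
 [-0.179 -0.157  0.971]
 [ 0.631 -0.776 -0.009]] [-0.16381561  0.17109551  0.73829495]
((472.5373229980469, 55.45367431640625), (28.45134925842285, 20.002338409423828), 75.80967712402344) [470.56724958  55.92748328 139.1376894 ] tool [ 2.36241738 82.55557274 -2.71298062] ((3.2521181106567383, -2.632981300354004), (28.517717361450195, 16.785234451293945), 88.49034118652344)
2229 [2.58512330e-01 5.27895091e+02] 14.494347269734584
```

View pics/w2.png

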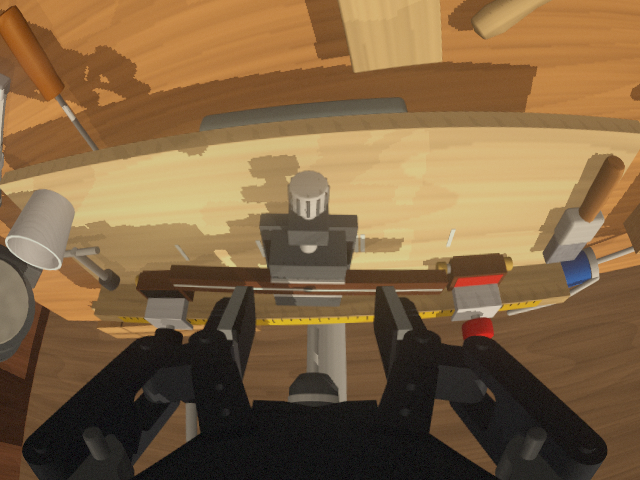

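Emit:
play_rows(
  targets=[
    [60,[0,0,0],[0,0,0]],
    [60,[0,0,0],[0,0,0]],
  ],
)

```text
time: 2.95
ee_pos: [419.3, 71.3, 203.4]
tcp_rot: [-0.631, 0.691, 0.155, 0.317]
contact_force: [1.3, -0.1, -0.4]
finger_gap: 51.3
```

```bash
python3 - <<'E'
from h import *
s,p,M=st();print(p,M.round(3),s['joint_positions'])
for L in (38,40,42):
  M1=pose(np.radians(-14.2),np.radians(L));d=M1[:,1];nose=np.array([471.,55.3,125.])
  for k in (40,0):
    pg=nose+8*d-k*d; print(L,k,pg,delta(p,M,pg,M1))
E
```

```text
[419.28545824  71.28426192 203.43281892] [[ 0.752  0.613  0.243]
 [-0.186 -0.156  0.97 ]
 [ 0.633 -0.774 -0.003]] [ 0.44697523  0.0190301   2.44411287 -1.31130968  0.43331972  0.28472347]
38 40 [451.90079506  60.13284183 150.21634412] (array([-7.1, 62.9, -2.7]), array([0.0008, 0.0039, 0.0221]))
38 0 [475.77480123  54.09178954 118.69591397] (array([ -8. , 102.9,  -2.7]), array([0.0008, 0.0039, 0.0221]))
40 40 [451.05928131  60.34577754 149.51342218] (array([-8.2, 62.9, -2.7]), array([ 0.0008,  0.0039, -0.0128]))
40 0 [475.98517967  54.03855561 118.87164446] (array([ -7.7, 102.9,  -2.7]), array([ 0.0008,  0.0039, -0.0128]))
42 40 [450.24206225  60.55256576 148.78063442] (array([-9.3, 63. , -2.7]), array([ 0.0007,  0.004 , -0.0477]))
42 0 [476.18948444  53.98685856 119.0548414 ] (array([ -7.4, 102.9,  -2.7]), array([ 0.0007,  0.004 , -0.0477]))
```

```bash
python3 - <<'E'
from h import *
s,p,M=st();q=s['joint_positions'];print(repr(q))
M0=np.array([[.974,0,.228],[-.228,-.001,.974],[0,-1,-.001]]);q0=np.array([1.322,.424,1.631,0,1.089,-.019])
def Rw(q): return (R.from_euler('z',q[0])*R.from_euler('y',q[1]+q[2])*R.from_euler('z',q[3])*R.from_euler('y',q[4])*R.from_euler('z',q[5])).as_matrix()
import itertools
for sg in itertools.product([1,-1],repeat=3):
    f=lambda q:Rw(q*np.array([1,1,1,sg[0],sg[1],sg[2]]))
    # constant tool offset
    A=f(q0).T@M0;B=f(q).T@M;print(sg,np.degrees(np.linalg.norm(R.from_matrix(A.T@B).as_rotvec())),A.round(2).tolist())
E
```

```text
array([ 0.44697523,  0.0190301 ,  2.44411287, -1.31130968,  0.43331972,
        0.28472347])
(1, 1, 1) 0.08233183925115914 [[0.0, -0.0, -1.0], [-1.0, -0.0, -0.0], [-0.0, 1.0, -0.0]]
(1, 1, -1) 34.79566697456463 [[-0.04, -0.0, -1.0], [-1.0, -0.0, 0.04], [-0.0, 1.0, -0.0]]
(1, -1, 1) 78.1984721556703 [[0.03, 0.82, 0.57], [-1.0, 0.02, 0.03], [0.02, -0.57, 0.82]]
(1, -1, -1) 78.60986756439564 [[-0.01, 0.82, 0.57], [-1.0, -0.02, 0.01], [0.02, -0.57, 0.82]]
(-1, 1, 1) 150.25953016667796 [[0.0, -0.0, -1.0], [-1.0, -0.0, -0.0], [-0.0, 1.0, -0.0]]
(-1, 1, -1) 119.05071086807992 [[-0.04, -0.0, -1.0], [-1.0, -0.0, 0.04], [-0.0, 1.0, -0.0]]
(-1, -1, 1) 157.02586132463202 [[0.03, 0.82, 0.57], [-1.0, 0.02, 0.03], [0.02, -0.57, 0.82]]
(-1, -1, -1) 141.13583185276136 [[-0.01, 0.82, 0.57], [-1.0, -0.02, 0.01], [0.02, -0.57, 0.82]]
```

Emit:
play_rows(
  targets=[
    [60,[0,-20,0],[0,0,0.04]],
    [60,[0,-40,0],[0,0,0.08]],
    [60,[0,-60,0],[0,0,0.12]],
    [60,[0,-60,0],[0,0,0.12]],
    [60,[0,-60,0],[0,0,0.12]],
  ],
)

```text
time: 3.45
ee_pos: [382.7, 79.9, 249.5]
tcp_rot: [-0.649, 0.699, 0.112, 0.28]
contact_force: [0.2, -0.8, -0.2]
finger_gap: 51.3
```

```bash
cat >> h.py <<'E'
A0=np.array([[0,0,-1],[-1,0,0],[0,1,0.]])
def Rw(q): return (R.from_euler('z',q[0])*R.from_euler('y',q[1]+q[2])*R.from_euler('z',q[3])*R.from_euler('y',q[4])*R.from_euler('z',q[5])).as_matrix()@A0
def fk(q,k):
    a1,h,L2,L3,a3,Lt=k; t=q[1]+q[2]
    r=a1+L2*np.sin(q[1])+L3*np.sin(t)+a3*np.cos(t); z=h+L2*np.cos(q[1])+L3*np.cos(t)-a3*np.sin(t)
    M=Rw(q); return np.array([r*np.cos(q[0]),r*np.sin(q[0]),z])+Lt*M[:,1],M
E
python3 - <<'E'
from h import *
from scipy.optimize import least_squares
s,p,M=st();q=s['joint_positions'];print(p,q,s['time'])
D=[(np.array([1.322,.4235,1.6305,0,1.089,-.019]),np.array([142.196,607.997,214.031])),(np.array([ 0.44697523,  0.0190301 ,  2.44411287, -1.31130968,  0.43331972,0.28472347]),np.array([419.285,71.284,203.433])),(q,p)]
np.save('D.npy',np.array([np.r_[a,b] for a,b in D]))
k0=np.array([0,330,400,400,0,300.])
f=lambda k:np.concatenate([fk(a,k)[0]-b for a,b in D]+[[1e-2*k[0],1e-2*k[4]]])
o=least_squares(f,k0);print(o.x.round(1),o.fun.round(2))
E
```

```text
[382.70281373  79.94224413 249.50045814] [ 0.46443084 -0.16944514  2.37520882 -0.67589479  0.59811284 -0.35691045] 3.45
[ 30.6 279.9 547.  455.6  73.4 286.8] [11.54 -2.87  1.12 -0.08  0.6   0.61  0.25 -1.08 -1.73  0.31  0.73]
```

```bash
cat >> h.py <<'E'
def fk(q,k):
    a1,h,L2,L3,a3,Lt,b,tx=k; t=q[1]+q[2]
    r=a1+L2*np.sin(q[1])+L3*np.sin(t)+a3*np.cos(t); z=h+L2*np.cos(q[1])+L3*np.cos(t)-a3*np.sin(t)
    M=Rw(q); return np.array([r*np.cos(q[0])-b*np.sin(q[0]),r*np.sin(q[0])+b*np.cos(q[0]),z])+Lt*M[:,1]+tx*M[:,0],M
E
python3 - <<'E'
from h import *
from scipy.optimize import least_squares
D=np.load('D.npy')
k0=np.array([0,330,400,400,0,300.,0,0])
for w in ([1,1],[1,1e3],[1e3,1]):
  f=lambda k:np.concatenate([fk(a[:6],k)[0]-a[6:] for a in D]+[[1e-3*k[0],1e-3*k[4],1e-3*w[0]*k[6],1e-3*w[1]*k[7]]])
  o=least_squares(f,k0,max_nfev=5000);print(o.x.round(1),o.fun.round(2))
E
```

```text
[-8.000e-01  3.125e+02  5.637e+02  4.855e+02  7.770e+01  3.180e+02
  1.230e+01  4.000e-01] [ 0.   -0.    0.    0.   -0.   -0.   -0.    0.    0.   -0.    0.08  0.01
  0.  ]
[4.000e-01 3.124e+02 5.632e+02 4.845e+02 7.780e+01 3.176e+02 1.200e+01
 0.000e+00] [-0.02  0.01  0.07  0.02 -0.01  0.04 -0.01 -0.02 -0.11  0.    0.08  0.01
  0.05]
[ 34.6 305.4 547.  455.7  81.7 304.1   1.3  -9.9] [ 0.66 -0.04  1.88  0.38 -0.1   1.07 -0.19 -0.54 -2.96  0.03  0.08  1.3
 -0.01]
```

```bash
cat >> h.py <<'E'
KP=np.array([.4,312.4,563.2,484.5,77.8,317.6,12.,0])
LO=np.array([-3,-.9,.09,-1.31,.11,-2.54]);HI=np.array([3,2.11,2.58,4.45,2.69,2.54])
from scipy.optimize import least_squares
def ik(p,M,q0):
    def f(q):
        a,B=fk(q,KP); return np.r_[(a-p)/10,R.from_matrix(B.T@M).as_rotvec()*20]
    best=None
    for g in (q0,np.clip([.5,0,2.3,-.7,.6,-.4],LO,HI),np.clip([.4,0,2.3,2,.6,-2],LO,HI)):
        o=least_squares(f,np.clip(g,LO+1e-4,HI-1e-4),bounds=(LO,HI))
        if best is None or o.cost<best.cost: best=o
    return best.x,best.cost
E
python3 - <<'E'
from h import *
nose=np.array([471,55.3,125.])
for L in (30,33,35,37,40,45):
  for nm,n,yaw,k in [('pre',nose,-14.2,60),('grasp',nose,-14.2,0),('mid',unpress([-80,12,125]),-7.1,0),('final',unpress([-71,88,125]),-7.1,0),('retreat',unpress([-71,88,125]),-7.1,80)]:
    M1=pose(np.radians(yaw),np.radians(L));q,c=ik(n+(8-k)*M1[:,1],M1,[.5,0,2.3,-.7,.6,-.4]);print(L,nm,q.round(2),round(c,4))
E
```

```text
30 pre [ 0.29  0.12  2.35 -0.89  0.34 -0.23] 0.0
30 grasp [ 0.25  0.29  2.33 -1.31  0.25  0.17] 0.0131
30 mid [ 0.17  0.31  2.29 -1.31  0.15 -0.01] 0.0008
30 final [ 0.35  0.35  2.21 -1.15  0.25 -0.01] 0.0
30 retreat [ 0.4   0.15  2.24 -0.73  0.38 -0.41] 0.0
33 pre [ 0.32  0.12  2.38 -1.16  0.33  0.06] 0.0
33 grasp [ 0.26  0.28  2.33 -1.31  0.27  0.18] 0.6118
33 mid [ 0.17  0.3   2.29 -1.31  0.15 -0.01] 0.5151
33 final [ 0.36  0.35  2.22 -1.31  0.26  0.15] 0.1341
33 retreat [ 0.42  0.15  2.28 -0.96  0.35 -0.17] 0.0
35 pre [ 0.34  0.13  2.4  -1.31  0.33  0.23] 0.0082
35 grasp [ 0.27  0.28  2.32 -1.31  0.28  0.19] 1.5041
35 mid [ 0.17  0.3   2.29 -1.31  0.16 -0.01] 1.3853
35 final [ 0.37  0.35  2.22 -1.31  0.27  0.16] 0.6698
35 retreat [ 0.44  0.16  2.3  -1.14  0.34  0.02] 0.0
37 pre [ 0.36  0.13  2.4  -1.31  0.35  0.24] 0.3139
37 grasp [ 0.28  0.28  2.32 -1.31  0.3   0.19] 2.7882
37 mid [ 0.17  0.3   2.29 -1.31  0.16 -0.01] 2.6769
37 final [ 0.37  0.35  2.22 -1.31  0.28  0.16] 1.6132
37 retreat [ 0.46  0.16  2.32 -1.31  0.35  0.21] 0.0001
40 pre [ 0.38  0.13  2.4  -1.31  0.38  0.26] 1.5965
40 grasp [ 0.29  0.27  2.32 -1.31  0.32  0.21] 5.4425
40 mid [ 0.18  0.29  2.29 -1.31  0.17 -0.  ] 5.404
40 final [ 0.39  0.35  2.22 -1.31  0.31  0.17] 3.7884
40 retreat [ 0.48  0.16  2.32 -1.31  0.37  0.22] 0.5519
45 pre [ 0.43  0.13  2.4  -1.31  0.44  0.3 ] 5.8973
45 grasp [ 0.32  0.27  2.31 -1.31  0.37  0.24] 11.7772
45 mid [ 0.18  0.28  2.29 -1.31  0.18  0.  ] 12.0525
45 final [ 0.41  0.34  2.21 -1.31  0.34  0.19] 9.4217
45 retreat [ 0.51  0.17  2.32 -1.31  0.42  0.25] 3.848
```

```bash
python3 - <<'E'
from h import *
nose=np.array([471,55.3,125.])
for L in (35,38,40,42,45,48):
  for nm,n,yaw,k in [('pre',nose,-14.2,60),('grasp',nose,-14.2,0),('mid',unpress([-80,12,125]),-7.1,0),('final',unpress([-71,88,125]),-7.1,0),('retreat',unpress([-71,88,125]),-7.1,80)]:
    M1=pose(np.radians(yaw),np.radians(L));best=None
    for fl in (1,-1):
      M2=M1*np.array([fl,1,fl])
      for g in ([.4,.1,2.3,4.3,.4,.8],[.4,.1,2.3,4.3,.4,-2.3],[.4,.1,2.3,4.3,.4,2.3]):
        q,c=ik(n+(8-k)*M2[:,1],M2,g)
        if c<1e-3 : best=(fl,q.round(2),round(c,4)); break
        if best is None or c<best[2]: best=(fl,q.round(2),round(c,4))
      print(L,nm,*best);best=None
E
```

```text
35 pre 1 [ 0.34  0.13  2.4  -1.31  0.33  0.23] 0.0082
35 pre -1 [ 0.31  0.16  2.46  4.45  0.3  -2.41] 1.2826
35 grasp 1 [0.28 0.31 2.38 4.42 0.31 0.76] 0.0
35 grasp -1 [ 0.28  0.31  2.38  4.42  0.31 -2.39] 0.0
35 mid 1 [0.19 0.33 2.34 4.14 0.21 0.84] 0.0
35 mid -1 [ 0.19  0.33  2.34  4.14  0.21 -2.3 ] 0.0
35 final 1 [0.37 0.37 2.27 4.45 0.28 0.68] 0.0881
35 final -1 [ 0.37  0.37  2.27  4.45  0.28 -2.46] 0.0881
35 retreat 1 [ 0.44  0.16  2.3  -1.14  0.34  0.02] 0.0
35 retreat -1 [ 0.41  0.18  2.38  4.45  0.28 -2.45] 2.8372
38 pre 1 [0.36 0.16 2.46 4.45 0.36 0.77] 0.3494
38 pre -1 [ 0.36  0.16  2.46  4.45  0.36 -2.38] 0.3494
38 grasp 1 [0.3  0.33 2.4  4.22 0.37 0.97] 0.0
38 grasp -1 [ 0.3   0.33  2.4   4.22  0.37 -2.17] 0.0
38 mid 1 [0.2  0.35 2.37 3.9  0.29 1.09] 0.0
38 mid -1 [ 0.2   0.35  2.37  3.9   0.29 -2.05] 0.0
38 final 1 [0.39 0.38 2.28 4.35 0.33 0.8 ] 0.0
38 final -1 [ 0.39  0.38  2.28  4.35  0.33 -2.34] 0.0
38 retreat 1 [ 0.46  0.16  2.32 -1.31  0.36  0.21] 0.0647
38 retreat -1 [ 0.44  0.19  2.38  4.45  0.33 -2.42] 1.215
40 pre 1 [0.39 0.17 2.47 4.45 0.4  0.79] 0.0578
40 pre
[... 1267 characters left out ...]
al 1 [0.43 0.43 2.34 4.03 0.5  1.16] 0.0
45 final -1 [ 0.43  0.43  2.34  4.03  0.5  -1.98] 0.0
45 retreat 1 [0.53 0.22 2.41 4.39 0.47 0.86] 0.0
45 retreat -1 [ 0.53  0.22  2.41  4.39  0.47 -2.28] 0.0
48 pre 1 [0.49 0.27 2.53 4.18 0.62 1.18] 0.0
48 pre -1 [ 0.49  0.27  2.53  4.18  0.62 -1.97] 0.0
48 grasp 1 [0.38 0.44 2.48 3.92 0.67 1.36] 0.0
48 grasp -1 [ 0.38  0.44  2.48  3.92  0.67 -1.78] 0.0
48 mid 1 [0.24 0.44 2.45 3.62 0.61 1.42] 0.0
48 mid -1 [ 0.24  0.44  2.45  3.62  0.61 -1.72] 0.0
48 final 1 [0.45 0.46 2.36 3.95 0.59 1.26] 0.0
48 final -1 [ 0.45  0.46  2.36  3.95  0.59 -1.88] 0.0
48 retreat 1 [0.56 0.26 2.44 4.26 0.55 1.03] 0.0
48 retreat -1 [ 0.56  0.26  2.44  4.26  0.55 -2.12] 0.0
```

```bash
python3 - <<'E'
from h import *
s,p,M=st();qa=s['joint_positions']
nose=np.array([471,55.3,125.]);L=44
M1=pose(np.radians(-14.2),np.radians(L));qb,c=ik(nose+(8-75)*M1[:,1],M1,[.4,.1,2.3,4.3,.4,.8]);print(qb.round(3),c)
N=50
from scipy.interpolate import CubicSpline
for mid in (None,[.7,-.25,2.35,1.8,.55,.3],[.6,-.3,2.4,1.8,.5,.3],[.9,-.3,2.4,1.8,.5,.3]):
  q=lambda t:(CubicSpline([0,.5,1],np.array([qa,mid if mid else (qa+qb)/2,qb]),bc_type='natural')(t))
  P=[];rot=0;Mp=None
  for t in np.linspace(0,1,N+1):
    pp,MM=fk(q(t),KP)
    if Mp is not None: rot=max(rot,np.linalg.norm(R.from_matrix(Mp.T@MM).as_rotvec()))
    Mp=MM; cam=pp+MM@[-74,-159,0]; wr=pp-MM[:,1]*317; P.append(np.r_[t,pp,press(pp)[:2],cam,wr])
  P=np.array(P);print(mid,'maxrot/row',rot,'maxstep',np.linalg.norm(np.diff(P[:,1:4],axis=0),axis=1).max());print(P[::5].round(2))
E
```

```text
[0.469 0.163 2.505 4.42  0.497 0.889] 9.66006901725169e-22
None maxrot/row 0.12514410920741262 maxstep 20.886102654085157
[[ 0.0000e+00  3.8261e+02  7.9970e+01  2.4951e+02 -2.0159e+02  2.5630e+01
   2.3941e+02  1.1643e+02  3.4398e+02  2.1787e+02  1.2233e+02  5.1701e+02]
 [ 1.0000e-01  3.1807e+02  1.4033e+02  2.0351e+02 -2.7307e+02  7.7580e+01
   2.1668e+02  1.8264e+02  3.4021e+02  2.1945e+02  1.2343e+02  5.0431e+02]
 [ 2.0000e-01  2.7478e+02  2.1674e+02  1.9351e+02 -3.2544e+02  1.4808e+02
   2.2357e+02  2.3834e+02  3.5985e+02  2.2053e+02  1.2428e+02  4.9183e+02]
 [ 3.0000e-01  2.6439e+02  2.9029e+02  2.1268e+02 -3.4481e+02  2.1979e+02
   2.5685e+02  2.6800e+02  3.8647e+02  2.2114e+02  1.2486e+02  4.7961e+02]
 [ 4.0000e-01  2.8892e+02  3.4287e+02  2.4738e+02 -3.2695e+02  2.7499e+02
   3.0345e+02  2.6529e+02  4.0399e+02  2.2130e+02  1.2514e+02  4.6763e+02]
 [ 5.0000e-01  3.4012e+02  3.6152e+02  2.8152e+02 -2.7843e+02  2.9980e+02
   3.4592e+02  2.3445e+02  4.0225e+02  2.2100e+02  1.2510e+02  4.5589e+02]
 [ 6.0000e-01  4.0187e+02  3.4149e+02  3.0112e+02 -2.1469e+02  2.8753e+02
   3.6938e
[... 5152 characters left out ...]
e+02 -4.0017e+02  3.9248e+02
   2.4989e+02  3.0288e+02  5.0432e+02  1.3106e+02  1.7639e+02  5.2223e+02]
 [ 7.0000e-01  3.2670e+02  4.2670e+02  4.2936e+02 -2.9978e+02  3.6284e+02
   2.9234e+02  2.5523e+02  4.4251e+02  1.4849e+02  1.7376e+02  4.9830e+02]
 [ 8.0000e-01  4.1753e+02  3.3490e+02  3.6554e+02 -1.9833e+02  2.8292e+02
   3.0836e+02  1.9764e+02  3.6617e+02  1.7113e+02  1.6413e+02  4.6856e+02]
 [ 9.0000e-01  4.5962e+02  2.0322e+02  2.7197e+02 -1.4034e+02  1.5743e+02
   2.9583e+02  1.4440e+02  2.9364e+02  1.9403e+02  1.4608e+02  4.3533e+02]
 [ 1.0000e+00  4.2588e+02  6.6720e+01  1.7320e+02 -1.5701e+02  1.7810e+01
   2.6720e+02  1.0687e+02  2.3617e+02  2.1240e+02  1.2074e+02  4.0123e+02]]
```

```bash
cat > path.py <<'E'
from h import *
import sys,os
from scipy.interpolate import CubicSpline
s,p,M=st();q=s['joint_positions']
nose=np.array([471,55.3,125.]);L=45
M1=pose(np.radians(-14.2),np.radians(L));qb,c=ik(nose+(8-70)*M1[:,1],M1,[.4,.1,2.3,4.3,.4,.8])
if not os.path.exists('qa.npy'): np.save('qa.npy',q)
qa=np.load('qa.npy')
sp=CubicSpline([0,.5,1],np.array([qa,[.9,-.3,2.4,1.8,.5,.3],qb]),bc_type='natural')
i0,i1,N=map(int,sys.argv[1:4])
print(p,q.round(3),'expected',sp(i0/N).round(3),'end',qb.round(3))
p0,M0=fk(sp(i0/N),KP); print('err',(p-p0).round(1)); out=[]
for i in range(i0+1,i1+1):
    a,b=fk(sp(i/N),KP); sh,rv=delta(p,M,a,b); out.append([60,[int(round(x)) for x in sh],[round(float(x),2) for x in rv]])
print(out)
E
python3 path.py 0 18 54
```

```text
[382.70281373  79.94224413 249.50045814] [ 0.464 -0.169  2.375 -0.676  0.598 -0.357] expected [ 0.464 -0.169  2.375 -0.676  0.598 -0.357] end [0.472 0.192 2.512 4.341 0.524 0.978]
err [ 0.1 -0.  -0. ]
[[60, [-16, -6, 16], [0.04, 0.08, 0.04]], [60, [-31, -13, 33], [0.08, 0.16, 0.08]], [60, [-46, -21, 50], [0.12, 0.25, 0.13]], [60, [-61, -30, 66], [0.15, 0.33, 0.17]], [60, [-75, -40, 83], [0.19, 0.41, 0.23]], [60, [-89, -51, 100], [0.22, 0.48, 0.28]], [60, [-102, -62, 116], [0.25, 0.56, 0.33]], [60, [-115, -75, 132], [0.27, 0.64, 0.39]], [60, [-126, -89, 148], [0.3, 0.72, 0.45]], [60, [-138, -103, 163], [0.31, 0.8, 0.52]], [60, [-148, -118, 178], [0.33, 0.87, 0.58]], [60, [-157, -133, 191], [0.34, 0.95, 0.65]], [60, [-166, -149, 205], [0.35, 1.03, 0.72]], [60, [-173, -165, 217], [0.35, 1.1, 0.79]], [60, [-179, -181, 229], [0.35, 1.18, 0.86]], [60, [-184, -196, 240], [0.34, 1.26, 0.93]], [60, [-188, -212, 251], [0.33, 1.33, 1.01]], [60, [-191, -227, 260], [0.32, 1.41, 1.08]]]
```

Emit:
play_rows(
  targets=[
    [60,[-16,-6,16],[0.04,0.08,0.04]],
    [60,[-31,-13,33],[0.08,0.16,0.08]],
    [60,[-46,-21,50],[0.12,0.25,0.13]],
    [60,[-61,-30,66],[0.15,0.33,0.17]],
    [60,[-75,-40,83],[0.19,0.41,0.23]],
    [60,[-89,-51,100],[0.22,0.48,0.28]],
    [60,[-102,-62,116],[0.25,0.56,0.33]],
    [60,[-115,-75,132],[0.27,0.64,0.39]],
    [60,[-126,-89,148],[0.3,0.72,0.45]],
    [60,[-138,-103,163],[0.31,0.8,0.52]],
    [60,[-148,-118,178],[0.33,0.87,0.58]],
    [60,[-157,-133,191],[0.34,0.95,0.65]],
    [60,[-166,-149,205],[0.35,1.03,0.72]],
    [60,[-173,-165,217],[0.35,1.1,0.79]],
    [60,[-179,-181,229],[0.35,1.18,0.86]],
    [60,[-184,-196,240],[0.34,1.26,0.93]],
    [60,[-188,-212,251],[0.33,1.33,1.01]],
    [60,[-191,-227,260],[0.32,1.41,1.08]],
  ],
)

```text
time: 5.25
ee_pos: [171.8, 401.2, 335.6]
tcp_rot: [0.696, -0.226, 0.621, -0.283]
contact_force: [0.1, 0.0, 0.5]
finger_gap: 51.2
```

```bash
python3 path.py 18 36 54
```

```text
[171.77809315 401.15852468 335.61775396] [ 0.832 -0.312  2.385  0.97   0.524  0.082] expected [ 0.835 -0.314  2.384  0.969  0.521  0.079] end [0.472 0.192 2.512 4.341 0.524 0.978]
err [-0.4 -1.  -1.9]
[[60, [-18, 0, -5], [-0.01, 0.09, 0.05]], [60, [-34, -1, -9], [-0.02, 0.19, 0.1]], [60, [-48, -2, -12], [-0.03, 0.28, 0.14]], [60, [-62, -4, -13], [-0.05, 0.39, 0.18]], [60, [-75, -5, -13], [-0.06, 0.49, 0.22]], [60, [-87, -7, -11], [-0.07, 0.59, 0.26]], [60, [-97, -9, -7], [-0.09, 0.7, 0.3]], [60, [-106, -10, -2], [-0.1, 0.81, 0.33]], [60, [-114, -12, 5], [-0.11, 0.92, 0.37]], [60, [-120, -14, 13], [-0.12, 1.03, 0.4]], [60, [-124, -15, 23], [-0.13, 1.14, 0.43]], [60, [-126, -16, 35], [-0.14, 1.26, 0.47]], [60, [-127, -17, 48], [-0.15, 1.37, 0.5]], [60, [-125, -17, 62], [-0.15, 1.49, 0.53]], [60, [-122, -18, 78], [-0.16, 1.61, 0.57]], [60, [-116, -18, 94], [-0.16, 1.73, 0.61]], [60, [-108, -19, 111], [-0.15, 1.84, 0.65]], [60, [-98, -19, 128], [-0.15, 1.96, 0.69]]]
```

Tracking is following the branch I planned, so I'll continue.

Emit:
play_rows(
  targets=[
    [60,[-18,0,-5],[-0.01,0.09,0.05]],
    [60,[-34,-1,-9],[-0.02,0.19,0.1]],
    [60,[-48,-2,-12],[-0.03,0.28,0.14]],
    [60,[-62,-4,-13],[-0.05,0.39,0.18]],
    [60,[-75,-5,-13],[-0.06,0.49,0.22]],
    [60,[-87,-7,-11],[-0.07,0.59,0.26]],
    [60,[-97,-9,-7],[-0.09,0.7,0.3]],
    [60,[-106,-10,-2],[-0.1,0.81,0.33]],
    [60,[-114,-12,5],[-0.11,0.92,0.37]],
    [60,[-120,-14,13],[-0.12,1.03,0.4]],
    [60,[-124,-15,23],[-0.13,1.14,0.43]],
    [60,[-126,-16,35],[-0.14,1.26,0.47]],
    [60,[-127,-17,48],[-0.15,1.37,0.5]],
    [60,[-125,-17,62],[-0.15,1.49,0.53]],
    [60,[-122,-18,78],[-0.16,1.61,0.57]],
    [60,[-116,-18,94],[-0.16,1.73,0.61]],
    [60,[-108,-19,111],[-0.15,1.84,0.65]],
    [60,[-98,-19,128],[-0.15,1.96,0.69]],
  ],
)

```text
time: 7.05
ee_pos: [288.9, 448.6, 436.1]
tcp_rot: [-0.087, 0.249, 0.96, -0.089]
contact_force: [-0.4, 0.9, 0.7]
finger_gap: 51.2
```

```bash
python3 path.py 36 54 54
```

```text
[288.92959415 448.58498477 436.07699812] [ 0.837 -0.192  2.43   2.634  0.498  0.529] expected [ 0.837 -0.194  2.429  2.641  0.497  0.524] end [0.472 0.192 2.512 4.341 0.524 0.978]
err [-1.   0.4 -1.1]
[[60, [-22, 2, 2], [-0.01, 0.12, 0.06]], [60, [-45, 2, 7], [-0.02, 0.23, 0.11]], [60, [-68, 1, 14], [-0.03, 0.34, 0.17]], [60, [-92, -1, 22], [-0.04, 0.46, 0.24]], [60, [-117, -5, 33], [-0.06, 0.57, 0.3]], [60, [-141, -10, 44], [-0.07, 0.68, 0.37]], [60, [-166, -17, 58], [-0.1, 0.79, 0.44]], [60, [-190, -26, 73], [-0.12, 0.9, 0.51]], [60, [-213, -37, 89], [-0.15, 1.01, 0.58]], [60, [-236, -50, 107], [-0.19, 1.12, 0.66]], [60, [-256, -64, 126], [-0.23, 1.22, 0.74]], [60, [-276, -81, 146], [-0.27, 1.32, 0.82]], [60, [-293, -99, 167], [-0.32, 1.42, 0.9]], [60, [-308, -118, 189], [-0.38, 1.51, 0.99]], [60, [-320, -139, 211], [-0.44, 1.6, 1.07]], [60, [-330, -161, 233], [-0.51, 1.69, 1.16]], [60, [-338, -184, 256], [-0.58, 1.77, 1.25]], [60, [-342, -207, 278], [-0.66, 1.85, 1.34]]]
```

Emit:
play_rows(
  targets=[
    [60,[-22,2,2],[-0.01,0.12,0.06]],
    [60,[-45,2,7],[-0.02,0.23,0.11]],
    [60,[-68,1,14],[-0.03,0.34,0.17]],
    [60,[-92,-1,22],[-0.04,0.46,0.24]],
    [60,[-117,-5,33],[-0.06,0.57,0.3]],
    [60,[-141,-10,44],[-0.07,0.68,0.37]],
    [60,[-166,-17,58],[-0.1,0.79,0.44]],
    [60,[-190,-26,73],[-0.12,0.9,0.51]],
    [60,[-213,-37,89],[-0.15,1.01,0.58]],
    [60,[-236,-50,107],[-0.19,1.12,0.66]],
    [60,[-256,-64,126],[-0.23,1.22,0.74]],
    [60,[-276,-81,146],[-0.27,1.32,0.82]],
    [60,[-293,-99,167],[-0.32,1.42,0.9]],
    [60,[-308,-118,189],[-0.38,1.51,0.99]],
    [60,[-320,-139,211],[-0.44,1.6,1.07]],
    [60,[-330,-161,233],[-0.51,1.69,1.16]],
    [60,[-338,-184,256],[-0.58,1.77,1.25]],
    [60,[-342,-207,278],[-0.66,1.85,1.34]],
    [60,[-342,-207,278],[-0.66,1.85,1.34]],
    [60,[-342,-207,278],[-0.66,1.85,1.34]],
  ],
)

```text
time: 9.05
ee_pos: [431.1, 68.2, 171.3]
tcp_rot: [-0.616, 0.68, 0.191, 0.349]
contact_force: [-0.2, 0.6, 0.0]
finger_gap: 51.2
```

```bash
cat > look.py <<'E'
from h import *
import sys
s,p,M=st();print(s['time'],p.round(2),M.round(3).tolist(),s['joint_positions'].round(3),s['contact_force'].round(1),s['finger_gap'])
d=save('wrist',sys.argv[1])
K=d['camera_matrix'];v,u=np.mgrid[0:480,0:640];a=(u-K[0,2])/K[0,0];b=(v-K[1,2])/K[1,1];th=np.hypot(a,b)+1e-9;z=d['z_map'];r=z*np.tan(th)
C=np.stack([a/th*r,b/th*r,z],-1);T=d['T_tool_cam'];Tl=C@T[:3,:3].T+T[:3,3];W=Tl@M.T+p;np.save(sys.argv[1].replace('.png','_W.npy'),W)
m=(abs(W[...,2]-140)<4)&(W[...,0]>455)&(W[...,0]<485)&(abs(W[...,1]-55)<25)
print(m.sum());
if m.sum()>10:
  print(cv2.minAreaRect(W[m][:,:2].astype(np.float32)),W[m].mean(0),'tool',Tl[m].mean(0))
m=(abs(W[...,2]-145)<3)&(W[...,0]>490)&(W[...,0]<600)&((W[...,1]<0)|(W[...,1]>75))&(W[...,1]<165)&(W[...,1]>-95)
Q=W[m];c=np.polyfit(Q[:,1],Q[:,0],1);print(m.sum(),c,np.degrees(np.arctan(c[0])))
E
python3 look.py pics/w3.png
python3 - <<'E'
from h import *
s,p,M=st()
for k in (70,30,0):
  M1=pose(np.radians(-14.2),np.radians(45));d=M1[:,1];nose=np.array([471.,55.3,125.]);pg=nose+8*d-k*d; print(k,pg,delta(p,M,pg,M1))
E
```

```text
9.05 [431.08  68.2  171.33] [[0.684, 0.69, 0.239], [-0.17, -0.168, 0.971], [0.71, -0.705, 0.002]] [0.471 0.186 2.508 4.34  0.52  0.971] [-0.2  0.6  0. ] 51.17759874793708
746
((472.0998229980469, 55.584476470947266), (28.031736373901367, 18.814708709716797), 73.74945831298828) [469.28071607  56.43489722 139.07589933] tool [ 5.23202914 51.03689672 -2.39014893]
1526 [2.62016239e-01 5.26510692e+02] 14.682370119259573
70 [428.49891438  66.05442799 168.84062043] (array([-3.6,  0.5, -3. ]), array([-0.007 ,  0.0027,  0.0044]))
30 [455.91896962  59.11608735 140.55634919] (array([-3.8, 40.5, -3.3]), array([-0.007 ,  0.0027,  0.0044]))
0 [476.48401105  53.91233187 119.34314575] (array([-3.9, 70.5, -3.5]), array([-0.007 ,  0.0027,  0.0044]))
```

View pics/w3.png

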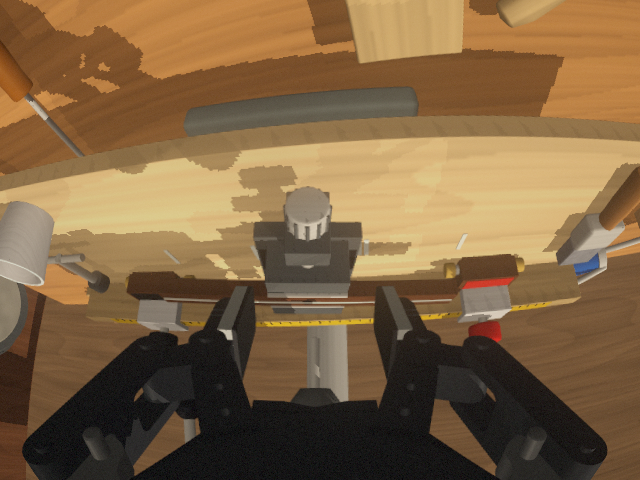

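Emit:
play_rows(
  targets=[
    [60,[-3.9,10,-3],[-0.007,0.003,0.004]],
    [60,[-3.9,20,-3],[-0.007,0.003,0.004]],
    [60,[-3.9,30,-3],[-0.007,0.003,0.004]],
    [60,[-3.9,40,-3],[-0.007,0.003,0.004]],
    [60,[-3.9,50,-3],[-0.007,0.003,0.004]],
    [60,[-3.9,60,-3],[-0.007,0.003,0.004]],
    [60,[-3.9,70,-3],[-0.007,0.003,0.004]],
    [60,[-3.9,70,-3],[-0.007,0.003,0.004]],
    [60,[-3.9,70,-3],[-0.007,0.003,0.004]],
  ],
)

```text
time: 10.0
ee_pos: [476.0, 54.2, 119.9]
tcp_rot: [-0.615, 0.682, 0.187, 0.35]
contact_force: [-0.5, 0.5, 0.5]
finger_gap: 51.3
```

```bash
python3 look.py pics/w4.png
```

```text
10.0 [476.01  54.16 119.91] [[0.685, 0.685, 0.248], [-0.176, -0.174, 0.969], [0.707, -0.707, 0.001]] [0.358 0.398 2.458 3.987 0.57  1.27 ] [-0.5  0.5  0.5] 51.27441847123468
1140
((469.7171630859375, 50.40935516357422), (38.73957443237305, 18.447046279907227), 72.76075744628906) [467.6869877   55.42389658 138.83380825] tool [  7.46182715 -19.30612731  -0.8174861 ]
103 [2.71338778e-01 5.24463794e+02] 15.181045390820696
```

View pics/w4.png

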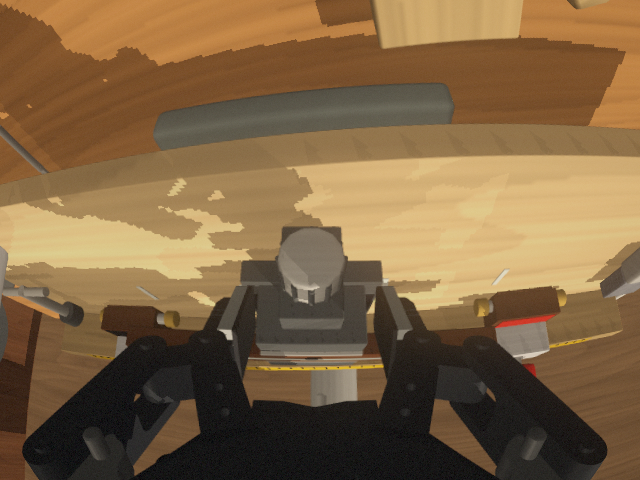

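Emit:
play_rows(
  targets=[
    [30,[0,0,0],[0,0,0]],
    [30,[0,0,0],[0,0,0]],
    [0,[0,0,0],[0,0,0]],
    [0,[0,0,0],[0,0,0]],
    [0,[0,0,0],[0,0,0]],
    [0,[0,0,0],[0,0,0]],
  ],
)

```text
time: 10.65
ee_pos: [476.0, 53.8, 120.4]
tcp_rot: [-0.614, 0.681, 0.187, 0.351]
contact_force: [-3.9, 1.4, 6.2]
finger_gap: 23.9
```

```bash
python3 look.py pics/w5.png; python3 - <<'E'
from h import *
W=np.load('pics/w5_W.npy');P=np.stack([(W-O)@XP,(W-O)@YP,W[...,2]],-1)
im=cv2.imread('pics/w5.png');cv2.imwrite('pics/w5c.png',cv2.resize(im[240:400,180:580],None,fx=2,fy=2,interpolation=2))
for u,v in [(480,308),(476,308),(485,305),(492,305),(560,298),(565,298),(555,300),(520,318)]: print(u,v,P[v,u].round(1))
E
```

```text
10.65 [475.97  53.77 120.44] [[0.684, 0.686, 0.249], [-0.177, -0.175, 0.969], [0.708, -0.706, 0.001]] [0.358 0.397 2.459 3.987 0.571 1.27 ] [-3.9  1.4  6.2] 23.91941789411165
1131
((467.3866882324219, 57.59230041503906), (25.652301788330078, 31.41876792907715), 76.5265884399414) [468.85069421  57.59509159 138.96194404] tool [  7.56959793 -18.63555605   1.96434266]
465 [2.73458090e-01 5.23139438e+02] 15.294085321285142
480 308 [ 11.5 129.5 106.9]
476 308 [ 17.2 128.  105.1]
485 305 [  9.8 133.6 105.3]
492 305 [ 14.3 141.2 104.8]
560 298 [ 12.  205.3 106.6]
565 298 [ 10.3 209.3 107.7]
555 300 [  8.8 197.9 108.6]
520 318 [  9.  161.9 119.5]
```

View pics/w5c.png

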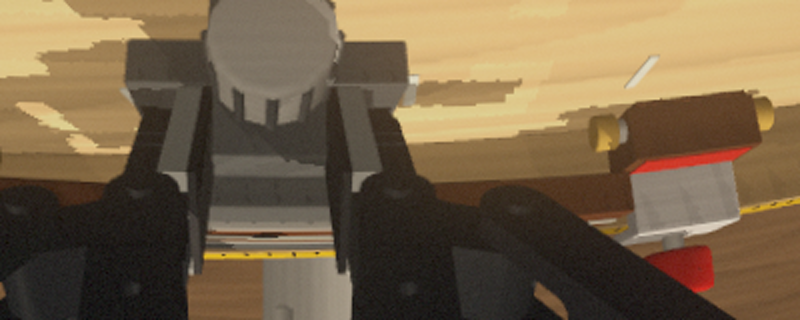

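```bash
cat > mv.py <<'E'
from h import *
import sys
# args: dx_p dy_p dz dyaw(deg)
s,p,M=st();a=[float(x) for x in sys.argv[1:5]]
print('t',s['time'],'p',p.round(2),'press',press(p).round(2),'F press',np.round([s['contact_force']@XP,s['contact_force']@YP,s['contact_force'][2]],1),'Tz',s['torque'].round(2),'gap',round(float(s['finger_gap']),1),'yaw',np.degrees(np.arctan2(-M[0,2],M[1,2])).round(2),'relfence',(np.degrees(np.arctan2(-M[0,2],M[1,2])-psi)).round(2))
print('shift',(M.T@(a[0]*XP+a[1]*YP+np.array([0,0,a[2]]))).round(2),'rot',(M.T@np.array([0,0,np.radians(a[3])])).round(4))
E
python3 mv.py 25 15 -0.3 7.1;python3 mv.py 1 0 0 1;python3 mv.py 0 1 0 0;python3 mv.py 0 0 1 0
```

```text
t 10.7 p [476.01  53.76 120.45] press [-105.66   11.13  120.45] F press [-3.5  1.   6.2] Tz [0.09 0.04 0.08] gap 24.4 yaw -14.4 relfence -7.32
shift [15.93 16.44 18.06] rot [ 0.0878 -0.0875  0.0002]
t 10.7 p [476.01  53.76 120.45] press [-105.66   11.13  120.45] F press [-3.5  1.   6.2] Tz [0.09 0.04 0.08] gap 24.4 yaw -14.4 relfence -7.32
shift [0.7  0.7  0.13] rot [ 0.0124 -0.0123  0.    ]
t 10.7 p [476.01  53.76 120.45] press [-105.66   11.13  120.45] F press [-3.5  1.   6.2] Tz [0.09 0.04 0.08] gap 24.4 yaw -14.4 relfence -7.32
shift [-0.09 -0.09  0.99] rot [0. 0. 0.]
t 10.7 p [476.01  53.76 120.45] press [-105.66   11.13  120.45] F press [-3.5  1.   6.2] Tz [0.09 0.04 0.08] gap 24.4 yaw -14.4 relfence -7.32
shift [ 0.71 -0.71  0.  ] rot [0. 0. 0.]
```

Emit:
play_rows(
  targets=[
    [0,[1.6,1.6,1.8],[0.009,-0.009,0]],
    [0,[3.2,3.3,3.6],[0.018,-0.0175,0]],
    [0,[4.8,4.9,5.4],[0.026,-0.026,0]],
    [0,[6.4,6.6,7.2],[0.035,-0.035,0]],
    [0,[8,8.2,9],[0.044,-0.044,0]],
    [0,[9.6,9.9,10.8],[0.053,-0.053,0]],
    [0,[11.2,11.5,12.6],[0.062,-0.061,0]],
    [0,[12.8,13.1,14.4],[0.07,-0.07,0]],
    [0,[14.4,14.8,16.2],[0.079,-0.079,0]],
    [0,[16,16.4,18],[0.088,-0.0875,0]],
    [0,[16,16.4,18],[0.088,-0.0875,0]],
    [0,[16,16.4,18],[0.088,-0.0875,0]],
  ],
)

```text
time: 11.9
ee_pos: [503.4, 65.2, 120.5]
tcp_rot: [-0.635, 0.668, 0.229, 0.313]
contact_force: [-0.6, -1.1, 5.6]
finger_gap: 24.5
```

```bash
python3 mv.py 10 0 0 0; python3 look.py pics/w6.png|head -1; python3 - <<'E'
from h import *
im=cv2.imread('pics/w6.png');
W=np.load('pics/w6_W.npy');P=np.stack([(W-O)@XP,(W-O)@YP,W[...,2]],-1)
for nm,zl,xl,yl in [('strip',145,(-60,20),(-120,150)),('fence',140,(38,64),(-285,285))]:
    m=(abs(P[...,2]-zl)<3)&(P[...,0]>xl[0])&(P[...,0]<xl[1])&(P[...,1]>yl[0])&(P[...,1]<yl[1])
    if nm=='strip': m&=(abs(P[...,1]-20)>38)
    Q=P[m];c=np.polyfit(Q[:,1],Q[:,0],1);print(nm,len(Q),c,np.degrees(np.arctan(c[0])),Q[:,1].min(),Q[:,1].max(),np.percentile(Q[:,0]-np.polyval(c,Q[:,1]),[2,98]))
save('top','pics/t6.png');save('scene','pics/s6.png')
E
```

```text
t 11.9 p [503.37  65.24 120.48] press [-79.93  25.89 120.48] F press [-0.5 -1.2  5.6] Tz [-0.18 -0.25 -0.23] gap 24.5 yaw -7.36 relfence -0.29
shift [7.05 7.09 0.05] rot [0. 0. 0.]
11.9 [503.37  65.24 120.48] [[0.699, 0.704, 0.128], [-0.092, -0.09, 0.992], [0.709, -0.705, 0.002]] [0.282 0.405 2.429 3.748 0.518 1.327] [-0.6 -1.1  5.6] 24.530101575816897
strip 480 [  0.02883286 -20.69131435] 1.6515436202125815 -94.36327225394965 144.91631764337424 [-5.11920442 16.19526489]
fence 976 [-2.45232090e-03  4.73549284e+01] -0.14050735593745795 -284.70609667594164 284.83462092817246 [-6.38187893 13.28814909]
```

View pics/w6.png

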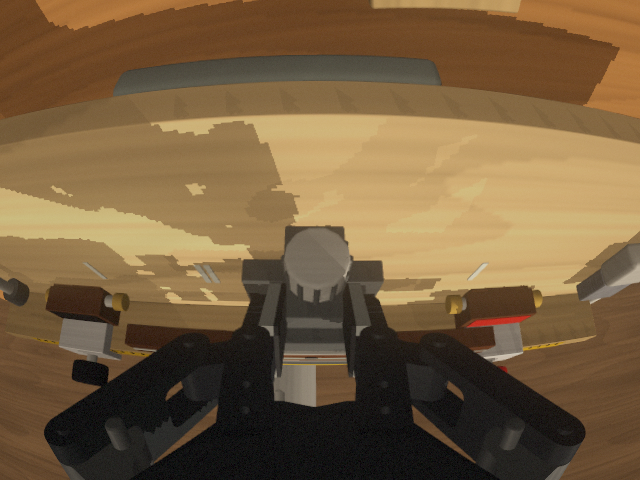

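View pics/s6.png

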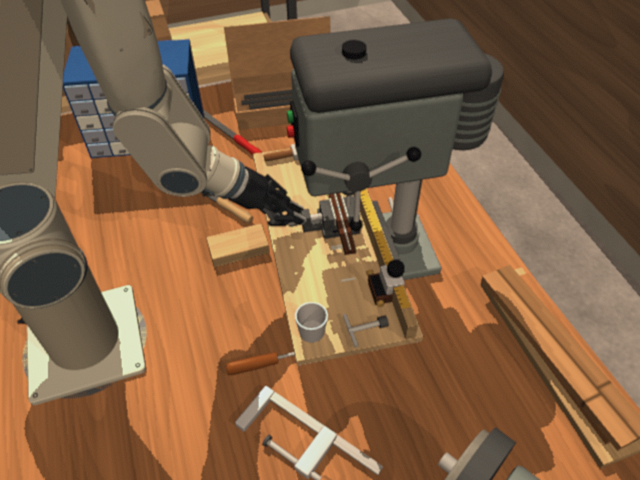

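```bash
cat > ang.py <<'E'
from h import *
import sys
f=sys.argv[1]; yc=float(sys.argv[2]); xc=float(sys.argv[3])  # expected strip centre in press
d=dict(np.load(f))
v,u=np.mgrid[0:480,0:640]; z=d['z_map']
c=(np.linalg.inv(d['camera_matrix'])@np.stack([u.ravel(),v.ravel(),np.ones(u.size)]))*z.ravel()
W=(d['R'].T@(c-d['t'][:,None])).T.reshape(480,640,3); W[z==0]=np.nan
P=np.stack([(W-O)@XP,(W-O)@YP,W[...,2]],-1)
for nm,zl,x0,hw,yl in [('strip',146,xc,18,(yc-125,yc+125)),('fence',141,50,14,(-285,285))]:
    m=(abs(P[...,2]-zl)<3)&(abs(P[...,0]-x0)<hw)&(P[...,1]>yl[0])&(P[...,1]<yl[1])
    if nm=='strip': m&=(abs(P[...,1]-yc)>36)
    Q=P[m];
    if len(Q)<20: print(nm,len(Q)); continue
    c=np.polyfit(Q[:,1],Q[:,0],1);r=Q[:,0]-np.polyval(c,Q[:,1]);print(nm,len(Q),c.round(4),'deg',np.degrees(np.arctan(c[0])).round(2),'y',Q[:,1].min().round(1),Q[:,1].max().round(1),'res',np.percentile(r,[2,50,98]).round(1),'z',np.median(Q[:,2]).round(1))
E
python3 ang.py pics/s0.npz -4 -41; python3 ang.py pics/s6.npz 25 -14.5; python3 ang.py pics/t6.npz 25 -14.5
```

```text
strip 367 [  0.1082 -40.6361] deg 6.18 y -121.2 69.0 res [-11.2  -0.1  10.7] z 146.8
fence 1053 [-3.00000e-04  4.98783e+01] deg -0.02 y -284.9 72.7 res [-9.8 -0.1 10.2] z 141.5
strip 359 [  0.0409 -14.5703] deg 2.34 y -96.0 70.2 res [-11.4  -0.   11.6] z 146.3
fence 1056 [6.00000e-04 4.99748e+01] deg 0.03 y -284.7 69.0 res [-9.8 -0.  10.2] z 141.5
strip 53 [ -0.7215 -86.1773] deg -35.81 y -97.7 -79.7 res [-10.4  -0.5  10.7] z 145.4
fence 815 [1.00000e-04 4.99166e+01] deg 0.01 y -284.7 284.9 res [-9.8 -0.  10.1] z 140.3
```

```bash
python3 - <<'E'
from h import *
im=cv2.imread('pics/w6.png');cv2.imwrite('pics/w6c.png',cv2.resize(im[220:420,220:420],None,fx=4,fy=3,interpolation=2))
W=np.load('pics/w6_W.npy');s,p,M=st();T=(W-p)@M
V=pose(psi,0); # vise axes approx
g=p-8*M[:,1]
for u,v in [(268,300),(268,320),(270,340),(262,345),(279,345),(362,320),(355,345),(370,320),(368,300),(315,258),(315,232),(315,305),(315,330),(300,345),(315,345),(250,270),(380,270)]:
    print((u,v),'tool',T[v,u].round(1),'vise rel grasp', np.round([(W[v,u]-g)@XP,(W[v,u]-g)@YP,W[v,u][2]-95],1))
E
```

```text
(268, 300) tool [ -9.8 -34.3 -15.8] vise rel grasp [-25.7 -15.7  42.7]
(268, 320) tool [ -9.9 -49.2 -14.1] vise rel grasp [-36.2 -14.   53.1]
(270, 340) tool [ -6.  -55.5 -13. ] vise rel grasp [-37.9 -12.9  60.3]
(262, 345) tool [-10.6 -65.2 -14.2] vise rel grasp [-48.1 -14.   63.9]
(279, 345) tool [ -0.1 -49.8 -10.8] vise rel grasp [-29.7 -10.7  60.5]
(362, 320) tool [ -9.  -47.7  17.9] vise rel grasp [-34.4  18.   52.7]
(355, 345) tool [ -2.  -52.7  15.3] vise rel grasp [-33.   15.4  61.2]
(370, 320) tool [ -6.  -42.8  21.5] vise rel grasp [-28.8  21.6  51.4]
(368, 300) tool [ -6.7 -28.4  22.6] vise rel grasp [-19.1  22.7  40.8]
(315, 258) tool [-26.  -32.4   1.8] vise rel grasp [-35.6   2.   29.8]
(315, 232) tool [-33.3 -23.9   1.8] vise rel grasp [-34.7   2.   18.7]
(315, 305) tool [ -4.9 -28.9   1.8] vise rel grasp [-18.3   1.9  42.4]
(315, 330) tool [32.6 12.1  2. ] vise rel grasp [37.3  1.7 40. ]
(300, 345) tool [39.5  7.8 -6. ] vise rel grasp [39.1 -6.3 48. ]
(315, 345) tool [40.1  8.8  1.9] vise rel grasp [40.2  1.7 47.7]
(250, 270) tool [  6.3  32.3 -34.4] vise rel grasp [ 32.8 -34.5   7.1]
(380, 270) tool [ 7.6 35.2 39. ] vise rel grasp [36.2 38.8  6.1]
```

View pics/w6c.png

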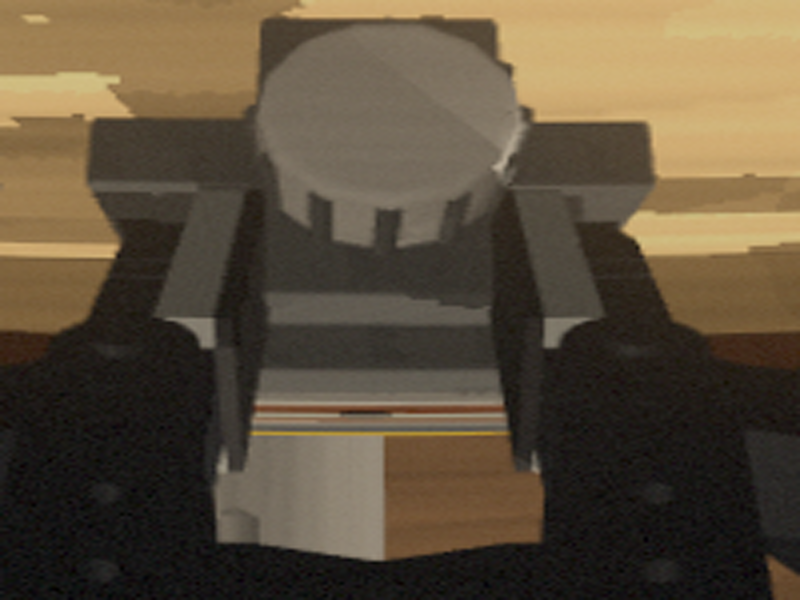

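```bash
python3 mv.py 11 10 0 2.3
```

```text
t 12.05 p [503.36  65.25 120.47] press [-79.94  25.9  120.47] F press [-0.4 -0.9  4.8] Tz [-0.25 -0.29 -0.33] gap 24.3 yaw -7.37 relfence -0.29
shift [ 7.71  7.78 10.06] rot [ 0.0285 -0.0283  0.0001]
```

Emit:
play_rows(
  targets=[
    [0,[1.3,1.3,1.7],[0.005,-0.005,0]],
    [0,[2.6,2.6,3.4],[0.01,-0.01,0]],
    [0,[3.9,3.9,5],[0.0145,-0.0145,0]],
    [0,[5.2,5.2,6.7],[0.019,-0.019,0]],
    [0,[6.5,6.5,8.4],[0.024,-0.024,0]],
    [0,[7.7,7.8,10],[0.0285,-0.0283,0]],
    [0,[7.7,7.8,10],[0.0285,-0.0283,0]],
    [0,[7.7,7.8,10],[0.0285,-0.0283,0]],
  ],
)

```text
time: 12.85
ee_pos: [515.5, 73.8, 120.4]
tcp_rot: [-0.641, 0.664, 0.242, 0.301]
contact_force: [-0.2, -1.2, 6.5]
finger_gap: 24.2
```

```bash
python3 mv.py 1 0 0 1; python3 -c "
from h import *
save('scene','pics/s7.png')"; python3 ang.py pics/s7.npz 35 -3.5
```

```text
t 12.85 p [515.52  73.78 120.45] press [-68.92  35.87 120.45] F press [-0.1 -1.2  6.5] Tz [-0.27 -0.32 -0.34] gap 24.2 yaw -5.07 relfence 2.01
shift [ 0.7   0.71 -0.04] rot [ 0.0124 -0.0123  0.    ]
strip 256 [-0.0461 -6.3613] deg -2.64 y -84.6 -1.7 res [-10.7  -1.   13. ] z 146.4
fence 1057 [-4.00000e-04  4.97892e+01] deg -0.02 y -284.8 70.3 res [-9.7 -0.2 10.3] z 141.5
```

```bash
python3 - <<'E'
from h import *
im=cv2.imread('pics/s7.png');cv2.imwrite('pics/s7c.png',cv2.resize(im[170:290,270:430],None,fx=5,fy=5,interpolation=2))
E
```

```text
(no output)
```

View pics/s7c.png

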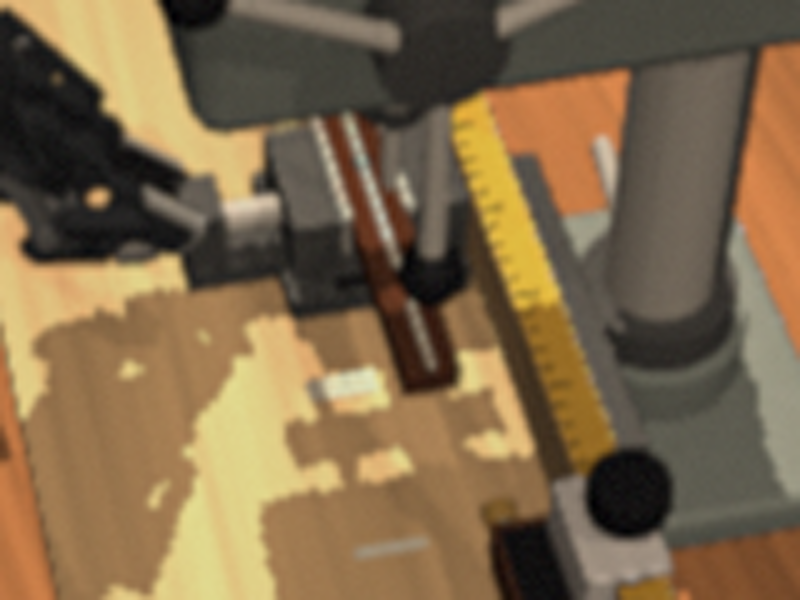

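```bash
python3 - <<'E'
from h import *
d=dict(np.load('pics/s7.npz'));cam=-d['R'].T@d['t']
def ray(u,v,z):
    w=d['R'].T@(np.linalg.inv(d['camera_matrix'])@np.array([u,v,1]));return cam+w*(z-cam[2])/w[2]
im=d['img'].astype(int);g=im.min(2)
pts=[]
for v in range(193,246):
    # expected col along chalk
    uc=270+ (345+ (v*5-170*5-115)/(365-115)*(435-345))/5
    us=np.arange(int(uc)-4,int(uc)+6);w=np.clip(g[v,us]-110,0,None).astype(float)
    if w.sum()>60: pts.append([(us*w).sum()/w.sum(),v])
pts=np.array(pts);P=np.array([press(ray(u,v,146)) for u,v in pts])
c=np.polyfit(P[:,1],P[:,0],1)
for _ in range(3):
    r=P[:,0]-np.polyval(c,P[:,1]);k=abs(r)<1.2;c=np.polyfit(P[k,1],P[k,0],1)
print(len(P),k.sum(),c,np.degrees(np.arctan(c[0])),P[k,1].min(),P[k,1].max())
E
```

```text
6 6 [-0.00620588 -2.67706195] -0.35556619560726127 -3.680343619130257 23.045396359267293
```

Emit:
play_rows(
  targets=[
    [0,[0.35,0.35,0],[0,0,0]],
    [0,[0.7,0.7,0],[0,0,0]],
    [0,[1.05,1.05,0],[0,0,0]],
    [0,[1.4,1.4,0],[0,0,0]],
  ],
)

```text
time: 13.3
ee_pos: [517.0, 73.6, 120.4]
tcp_rot: [-0.641, 0.664, 0.242, 0.3]
contact_force: [-5.2, 0.2, 10.2]
finger_gap: 24.3
```

```bash
python3 mv.py 1 0 0 1
```

```text
t 13.3 p [516.97  73.64 120.44] press [-67.47  35.9  120.44] F press [-5.2 -0.4 10.2] Tz [-0.15 -0.38 -0.14] gap 24.3 yaw -5.04 relfence 2.04
shift [ 0.7   0.71 -0.04] rot [ 0.0124 -0.0123  0.    ]
```

Emit:
play_rows(
  targets=[
    [0,[0.35,0.35,0],[0,0,0]],
    [0,[0.7,0.7,0],[0,0,0]],
    [0,[1.05,1.05,0],[0,0,0]],
  ],
)

```text
time: 13.6
ee_pos: [518.2, 73.6, 120.4]
tcp_rot: [-0.641, 0.664, 0.242, 0.3]
contact_force: [-8.7, 0.5, 14.6]
finger_gap: 24.1
```

```bash
python3 mv.py 1 0 0 1
```

```text
t 13.6 p [518.18  73.59 120.35] press [-66.25  36.   120.35] F press [-8.6 -0.6 14.6] Tz [ 0.05 -0.37 -0.05] gap 24.1 yaw -5.02 relfence 2.06
shift [ 0.71  0.71 -0.04] rot [ 0.0124 -0.0123  0.    ]
```

Emit:
play_rows(
  targets=[
    [0,[0.35,0.35,0],[0,0,0]],
    [0,[0.7,0.7,0],[0,0,0]],
    [0,[1.05,1.05,0],[0,0,0]],
  ],
)

```text
time: 13.9
ee_pos: [518.4, 73.5, 120.2]
tcp_rot: [-0.641, 0.664, 0.242, 0.299]
contact_force: [-19.5, 4.3, 24.3]
finger_gap: 24.2
```

```bash
python3 mv.py 1 0 0 1;python3 -c "
from h import *
save('scene','pics/s8.png');save('wrist','pics/w8.png')
im=cv2.imread('pics/s8.png');cv2.imwrite('pics/s8c.png',cv2.resize(im[170:290,270:430],None,fx=5,fy=5,interpolation=2))"
```

```text
t 13.9 p [518.35  73.54 120.22] press [-66.08  35.97 120.22] F press [-19.9   1.9  24.3] Tz [ 0.27 -0.37  0.15] gap 24.2 yaw -4.95 relfence 2.13
shift [ 0.71  0.71 -0.04] rot [ 0.0124 -0.0123  0.    ]
```

View pics/s8c.png

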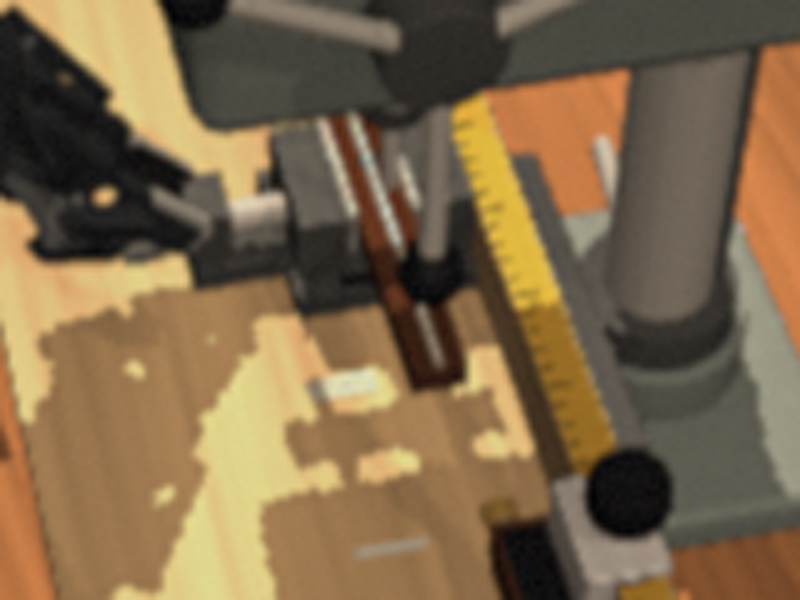

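View pics/w8.png

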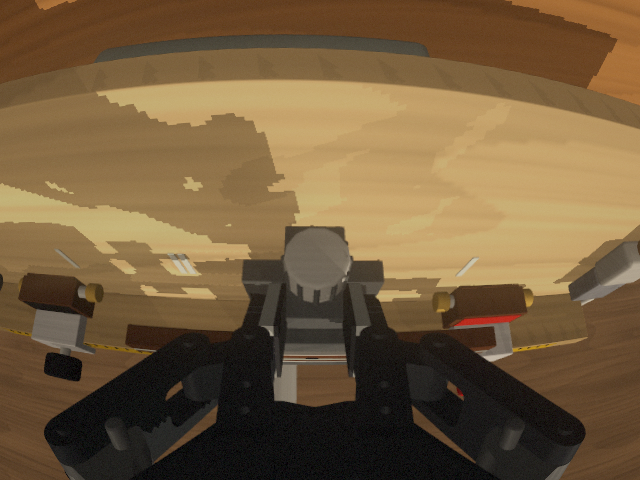

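```bash
cat > wang.py <<'E'
from h import *
import sys
f=sys.argv[1];d=dict(np.load(f));s,p,M=st()
K=d['camera_matrix'];v,u=np.mgrid[0:480,0:640];a=(u-K[0,2])/K[0,0];b=(v-K[1,2])/K[1,1];th=np.hypot(a,b)+1e-9;z=d['z_map'];r=z*np.tan(th)
C=np.stack([a/th*r,b/th*r,z],-1);T=d['T_tool_cam'];W=(C@T[:3,:3].T+T[:3,3])@M.T+p
P=np.stack([(W-O)@XP,(W-O)@YP,W[...,2]],-1);g=press(p-8*M[:,1])
rel=P-g
# front edge of base: front vertical face z 97..107, x ~ +31
m=(rel[...,0]>24)&(rel[...,0]<44)&(abs(rel[...,1])<42)&(abs(rel[...,1])>18)&(P[...,2]>97)&(P[...,2]<107)
Q=rel[m];c=np.polyfit(Q[:,1],Q[:,0],1)
for _ in range(4):
    rr=Q[:,0]-np.polyval(c,Q[:,1]);k=abs(rr)<2;c=np.polyfit(Q[k,1],Q[k,0],1)
print('basefront',m.sum(),k.sum(),c,np.degrees(np.arctan(c[0])),[ (np.sum(Q[k,1]<0)),np.sum(Q[k,1]>0)])
# stop block front faces: z 98..117
for nm,y0 in (('red',170),('black',-170)):
    m=(P[...,0]>-3)&(P[...,0]<15)&(abs(P[...,1]-y0)<50)&(P[...,2]>98)&(P[...,2]<117)
    Q=P[m]
    if len(Q)>30: print(nm,len(Q),np.median(Q[:,0]),np.percentile(Q[:,1],[1,99]))
# fence front face: z 100..135 x~40
m=(abs(P[...,0]-40)<6)&(P[...,2]>100)&(P[...,2]<132)&(abs(P[...,1])<280);Q=P[m];c=np.polyfit(Q[:,1],Q[:,0],1)
for _ in range(4):
    rr=Q[:,0]-np.polyval(c,Q[:,1]);k=abs(rr)<2;c=np.polyfit(Q[k,1],Q[k,0],1)
print('fence front',len(Q),k.sum(),c,np.degrees(np.arctan(c[0])),Q[k,1].min(),Q[k,1].max())
cv2.imwrite(f.replace('.npz','c.png'),cv2.cvtColor(cv2.resize(d['img'][240:400,180:580],None,fx=2,fy=2,interpolation=2),cv2.COLOR_RGB2BGR))
E
python3 wang.py pics/w8.npz; python3 mv.py -1 0 0.3 0
```

```text
basefront 1137 1136 [-1.3917998e-02  3.4068484e+01] -0.7973910604578358 [np.int64(578), np.int64(558)]
red 2145 8.6833855992818 [128.22793964 209.77596542]
black 1613 9.07659440525097 [-205.14197242 -123.94738722]
fence front 8648 8403 [-1.34946872e-03  4.26539163e+01] -0.07731881542650063 -262.88026861024474 279.99242191786595
t 14.0 p [518.32  73.57 120.25] press [-66.12  36.   120.25] F press [-15.7   0.5  21.1] Tz [ 0.18 -0.34  0.07] gap 24.2 yaw -4.95 relfence 2.13
shift [-0.49 -0.92  0.04] rot [0. 0. 0.]
```

```bash
python3 mv.py -0.8 0 0.3 -0.8
```

```text
t 14.0 p [518.32  73.57 120.25] press [-66.12  36.   120.25] F press [-15.7   0.5  21.1] Tz [ 0.18 -0.34  0.07] gap 24.2 yaw -4.95 relfence 2.13
shift [-0.35 -0.78  0.03] rot [-0.0099  0.0099 -0.    ]
```

Emit:
play_rows(
  targets=[
    [0,[-0.2,-0.4,0],[-0.003,0.003,0]],
    [0,[-0.35,-0.8,0],[-0.007,0.007,0]],
    [0,[-0.35,-0.8,0],[-0.01,0.01,0]],
    [0,[-0.35,-0.8,0],[-0.01,0.01,0]],
  ],
)

```text
time: 14.4
ee_pos: [518.3, 73.7, 120.4]
tcp_rot: [-0.639, 0.666, 0.238, 0.304]
contact_force: [-8.0, -0.3, 11.5]
finger_gap: 24.2
```

```bash
python3 mv.py 1 0 0 1; python3 -c "
from h import *
save('wrist','pics/w9.png')"; python3 wang.py pics/w9.npz
```

```text
t 14.4 p [518.3   73.71 120.35] press [-66.15  36.14 120.35] F press [-7.9 -1.3 11.5] Tz [-0.01 -0.15  0.1 ] gap 24.2 yaw -5.78 relfence 1.29
shift [ 0.71  0.71 -0.02] rot [ 0.0124 -0.0123  0.    ]
basefront 1171 1170 [-1.12037255e-02  3.41782664e+01] -0.6418993300051727 [np.int64(582), np.int64(588)]
red 2178 8.694064151813645 [128.14333719 209.77938046]
black 1582 9.189060204179796 [-205.69125166 -123.79453003]
fence front 8639 8386 [-1.45977843e-03  4.26681449e+01] -0.08363908366087552 -266.56883931556183 279.9489310422183
```

```bash
python3 mv.py 0 40 0.0 0.6
```

```text
t 14.45 p [518.3   73.71 120.37] press [-66.16  36.13 120.37] F press [-7.8  1.  12.9] Tz [-0.02 -0.09  0.1 ] gap 24.2 yaw -5.78 relfence 1.3
shift [ 0.6   0.68 39.99] rot [ 0.0074 -0.0074  0.    ]
```

Emit:
play_rows(
  targets=[
    [0,[0,0,0],[0.004,-0.004,0]],
    [0,[0,0,1],[0.0075,-0.0075,0]],
    [0,[0,0.1,3],[0.0075,-0.0075,0]],
    [0,[0.1,0.1,6],[0.0075,-0.0075,0]],
    [0,[0.15,0.15,9],[0.0075,-0.0075,0]],
    [0,[0.2,0.2,12],[0.0075,-0.0075,0]],
    [0,[0.2,0.25,15],[0.0075,-0.0075,0]],
    [0,[0.3,0.3,18],[0.0075,-0.0075,0]],
    [0,[0.3,0.35,21],[0.0075,-0.0075,0]],
    [0,[0.35,0.4,24],[0.0075,-0.0075,0]],
  ],
)

```text
time: 15.45
ee_pos: [520.6, 95.7, 120.3]
tcp_rot: [-0.64, 0.665, 0.239, 0.302]
contact_force: [-10.3, -7.7, 14.9]
finger_gap: 24.2
```

```bash
python3 mv.py 0 10 0.0 0
```

```text
t 15.45 p [520.62  95.7  120.32] press [-66.56  58.24 120.32] F press [-9.3 -8.9 14.9] Tz [-1.13 -0.23 -1.57] gap 24.2 yaw -5.46 relfence 1.61
shift [ 0.19  0.21 10.  ] rot [0. 0. 0.]
```

```bash
python3 mv.py 0 0 0.5 0.5; python3 -c "
from h import *
save('wrist','pics/w10.png')"; python3 wang.py pics/w10.npz
```

```text
t 15.45 p [520.62  95.7  120.32] press [-66.56  58.24 120.32] F press [-9.3 -8.9 14.9] Tz [-1.13 -0.23 -1.57] gap 24.2 yaw -5.46 relfence 1.61
shift [ 0.35 -0.35  0.  ] rot [ 0.0062 -0.0062  0.    ]
basefront 1115 1114 [1.77662389e-02 3.41610583e+01] 1.017823429227061 [np.int64(613), np.int64(501)]
red 2365 8.764099079339271 [128.67868414 210.57456987]
black 1422 9.588198588757512 [-205.05066519 -122.92615843]
fence front 8230 7988 [-2.33552118e-03  4.29258962e+01] -0.13381526304994854 -245.45710307649588 279.9943730463412
```

View pics/w10c.png

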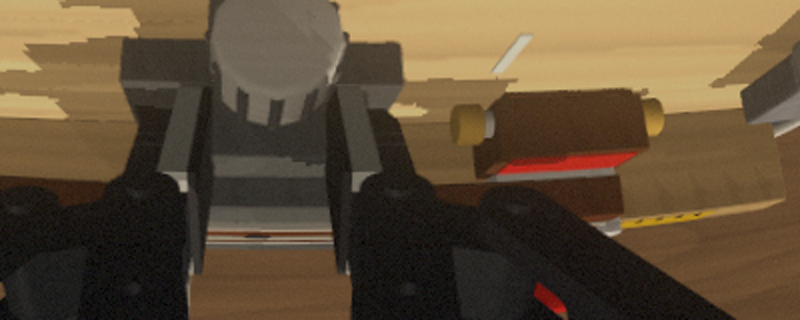

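```bash
python3 mv.py 0 20 0.7 1.3
```

```text
t 15.5 p [520.88  96.22 120.35] press [-66.37  58.79 120.35] F press [-6.7 -5.5 10.9] Tz [-0.69 -0.15 -0.91] gap 24.6 yaw -5.41 relfence 1.66
shift [ 0.88 -0.06 19.99] rot [ 0.0161 -0.016   0.    ]
```

Emit:
play_rows(
  targets=[
    [0,[0.5,-0.5,0],[0.004,-0.004,0]],
    [0,[0.5,-0.5,1],[0.008,-0.008,0]],
    [0,[0.5,-0.5,3],[0.012,-0.012,0]],
    [0,[0.5,-0.4,5],[0.016,-0.016,0]],
    [0,[0.6,-0.4,7.5],[0.016,-0.016,0]],
    [0,[0.6,-0.3,10],[0.016,-0.016,0]],
    [0,[0.7,-0.3,12.5],[0.016,-0.016,0]],
    [0,[0.7,-0.2,15],[0.016,-0.016,0]],
    [0,[0.8,-0.2,17.5],[0.016,-0.016,0]],
    [0,[0.9,-0.1,20],[0.016,-0.016,0]],
  ],
)

```text
time: 16.5
ee_pos: [523.8, 116.5, 120.4]
tcp_rot: [-0.644, 0.662, 0.247, 0.294]
contact_force: [-5.7, -5.6, 6.2]
finger_gap: 24.2
```

```bash
python3 mv.py 0 0 0.5 0.5; python3 -c "
from h import *
save('wrist','pics/w11.png')"; python3 wang.py pics/w11.npz
```

```text
t 16.5 p [523.75 116.54 120.43] press [-66.02  79.31 120.43] F press [-4.9 -6.2  6.2] Tz [-0.67  0.26 -1.14] gap 24.2 yaw -4.04 relfence 3.03
shift [ 0.35 -0.35  0.  ] rot [ 0.0062 -0.0062  0.    ]
basefront 1096 1096 [-2.22335446e-03  3.42712287e+01] -0.12738861700885534 [np.int64(604), np.int64(492)]
red 2445 8.651456787219628 [130.51165001 210.37243285]
black 985 9.403324418254849 [-181.45177304 -122.96385602]
fence front 7905 7683 [-1.60997483e-03  4.27150386e+01] -0.09224468297664563 -208.35327837811965 279.9422384692212
```

View pics/w11c.png

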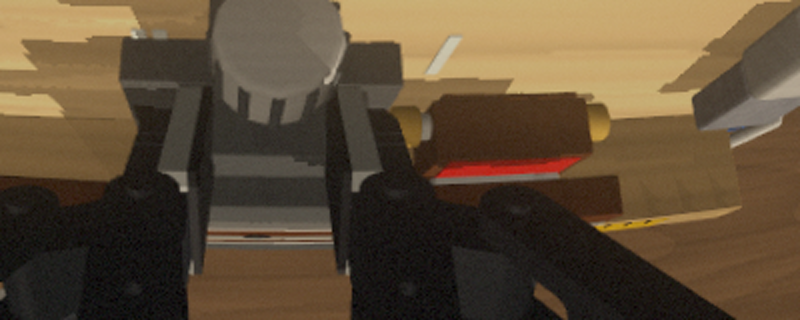

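```bash
python3 mv.py 0 5 0 0
```

```text
t 16.55 p [523.8  116.81 120.45] press [-66.    79.59 120.45] F press [-3.6 -3.9  5.6] Tz [-0.52  0.11 -0.96] gap 23.9 yaw -4.02 relfence 3.05
shift [0.18 0.19 4.99] rot [0. 0. 0.]
```

Emit:
play_rows(
  targets=[
    [0,[0,0,1],[0,0,0]],
    [0,[0,0.1,2],[0,0,0]],
    [0,[0.1,0.1,3],[0,0,0]],
    [0,[0.1,0.1,4],[0,0,0]],
  ],
)

```text
time: 16.95
ee_pos: [524.3, 120.5, 120.5]
tcp_rot: [-0.644, 0.662, 0.247, 0.294]
contact_force: [-3.6, -4.6, 4.9]
finger_gap: 24.4
```

```bash
python3 mv.py 0 2 0 0
```

```text
t 16.95 p [524.27 120.53 120.49] press [-66.    83.33 120.49] F press [-3.  -5.   4.9] Tz [-0.59  0.25 -1.05] gap 24.4 yaw -4.03 relfence 3.04
shift [0.07 0.08 2.  ] rot [0. 0. 0.]
```

Emit:
play_rows(
  targets=[
    [0,[0,0,0.5],[0,0,0]],
    [0,[0.05,0.05,1],[0,0,0]],
    [0,[0.05,0.05,1.5],[0,0,0]],
  ],
)

```text
time: 17.25
ee_pos: [524.4, 122.0, 120.5]
tcp_rot: [-0.644, 0.662, 0.247, 0.294]
contact_force: [-4.7, -4.1, 5.3]
finger_gap: 23.8
```

```bash
python3 mv.py 0 1 0 0
```

```text
t 17.25 p [524.42 122.01 120.47] press [-66.03  84.83 120.47] F press [-4.1 -4.7  5.3] Tz [-0.62  0.22 -1.02] gap 23.8 yaw -4.03 relfence 3.04
shift [0.04 0.04 1.  ] rot [0. 0. 0.]
```

Emit:
play_rows(
  targets=[
    [0,[0,0,0.5],[0,0,0]],
    [0,[0.05,0.05,1],[0,0,0]],
  ],
)

```text
time: 17.45
ee_pos: [524.5, 123.0, 120.4]
tcp_rot: [-0.644, 0.662, 0.247, 0.294]
contact_force: [-3.9, -4.3, 4.6]
finger_gap: 24.0
```

```bash
python3 mv.py 0 1 0 0
```

```text
t 17.45 p [524.54 122.96 120.45] press [-66.03  85.78 120.45] F press [-3.4 -4.8  4.6] Tz [-0.64  0.24 -1.05] gap 24.0 yaw -4.03 relfence 3.04
shift [0.04 0.04 1.  ] rot [0. 0. 0.]
```

Emit:
play_rows(
  targets=[
    [0,[0,0,0.5],[0,0,0]],
    [0,[0.05,0.05,1],[0,0,0]],
  ],
)

```text
time: 17.65
ee_pos: [524.7, 124.0, 120.5]
tcp_rot: [-0.644, 0.662, 0.247, 0.294]
contact_force: [-4.5, -5.0, 5.5]
finger_gap: 24.0
```

```bash
python3 mv.py 0 1 0 0
```

```text
t 17.65 p [524.67 123.96 120.45] press [-66.02  86.79 120.45] F press [-3.8 -5.5  5.5] Tz [-0.65  0.23 -1.05] gap 24.0 yaw -4.03 relfence 3.04
shift [0.04 0.04 1.  ] rot [0. 0. 0.]
```

Emit:
play_rows(
  targets=[
    [0,[0,0,0.4],[0,0,0]],
    [0,[0,0,0.8],[0,0,0]],
  ],
)

```text
time: 17.85
ee_pos: [524.7, 124.2, 120.5]
tcp_rot: [-0.644, 0.662, 0.247, 0.294]
contact_force: [-4.0, -8.9, 5.8]
finger_gap: 24.2
```

```bash
python3 mv.py 0 1 0 0; python3 -c "
from h import *
save('wrist','pics/w12.png')"; python3 wang.py pics/w12.npz
```

```text
t 17.85 p [524.66 124.22 120.47] press [-66.07  87.04 120.47] F press [-2.8 -9.3  5.8] Tz [-1.05  0.22 -1.52] gap 24.2 yaw -4.11 relfence 2.97
shift [0.04 0.04 1.  ] rot [0. 0. 0.]
basefront 1096 1096 [1.03976821e-04 3.42673265e+01] 0.00595743301338568 [np.int64(598), np.int64(498)]
red 2315 8.606587079507909 [138.31157312 210.12151024]
black 834 9.433128287799772 [-173.91881297 -123.26757307]
fence front 8051 7869 [-1.27959677e-03  4.27126733e+01] -0.07331545444241057 -147.95566070200658 279.98954712687714
```

View pics/w12c.png

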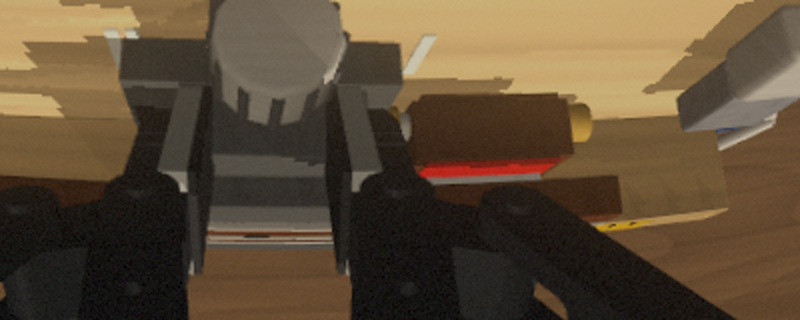

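Emit:
play_rows(
  targets=[
    [0,[0.1,0.1,0.2],[0.002,-0.002,0]],
    [0,[0.2,0.2,0.4],[0.004,-0.004,0]],
    [0,[0.2,0.2,0.4],[0.004,-0.004,0]],
  ],
)

```text
time: 18.2
ee_pos: [524.6, 124.3, 120.4]
tcp_rot: [-0.644, 0.661, 0.249, 0.292]
contact_force: [-6.0, -8.6, 7.8]
finger_gap: 24.2
```

```bash
python3 mv.py 0 1 0 0; python3 -c "
from h import *
save('wrist','pics/w13.png')"; python3 wang.py pics/w13.npz
```

```text
t 18.2 p [524.63 124.27 120.38] press [-66.11  87.09 120.38] F press [-4.9 -9.2  7.8] Tz [-1.08  0.16 -1.64] gap 24.2 yaw -3.81 relfence 3.26
shift [0.04 0.04 1.  ] rot [0. 0. 0.]
basefront 1081 1081 [-2.03754389e-04  3.42369544e+01] -0.011674266407825526 [np.int64(601), np.int64(480)]
red 2299 8.607167750464379 [139.05857726 210.20524623]
black 823 9.431703886727153 [-172.36277977 -123.35073873]
fence front 8100 7908 [-1.34614540e-03  4.27177341e+01] -0.07712840321710396 -148.61960131245826 279.91522420537683
```

Emit:
play_rows(
  targets=[
    [30,[0,0,0],[0,0,0]],
    [60,[0,0,0],[0,0,0]],
    [60,[0,0,0],[0,0,0]],
    [60,[0,0,0],[0,0,0]],
    [60,[0,0,0],[0,0,0]],
  ],
)

```text
time: 18.75
ee_pos: [525.8, 126.2, 120.6]
tcp_rot: [-0.645, 0.661, 0.25, 0.291]
contact_force: [0.3, -0.6, 0.5]
finger_gap: 51.5
```

```bash
python3 mv.py 0 1 0 0; python3 -c "
from h import *
save('wrist','pics/w14.png')"; python3 wang.py pics/w14.npz;  python3 - <<'E'
from h import *
s,p,M=st();q=s['joint_positions'];print(q.round(3))
for k in (30,60,90,120):
    qq,c=ik(p-k*M[:,1],M,q);print(k,qq.round(2),c)
E
```

```text
t 18.75 p [525.76 126.15 120.58] press [-65.22  89.1  120.58] F press [ 0.3 -0.5  0.5] Tz [0.01 0.36 0.  ] gap 51.5 yaw -3.57 relfence 3.5
shift [0.04 0.04 1.  ] rot [0. 0. 0.]
basefront 1146 1146 [3.11081655e-03 3.32871161e+01] 0.17823608424266335 [np.int64(664), np.int64(482)]
red 1685 8.692048578766828 [128.10582583 210.48289157]
black 754 9.517832627505033 [-168.52207494 -123.10921653]
fence front 7531 7350 [-1.22117885e-03  4.26661642e+01] -0.06996835936086665 -148.2428195273497 279.973402772507
[0.398 0.424 2.353 3.885 0.481 1.225]
30 [0.43 0.35 2.39 3.99 0.46 1.14] 3.933408205254021e-26
60 [0.46 0.27 2.41 4.13 0.44 1.02] 8.226947263500922e-29
90 [0.5  0.18 2.43 4.3  0.42 0.86] 1.8338984180103581e-28
120 [0.54 0.09 2.46 4.45 0.42 0.73] 0.035378530789597885
```

View pics/w14.png

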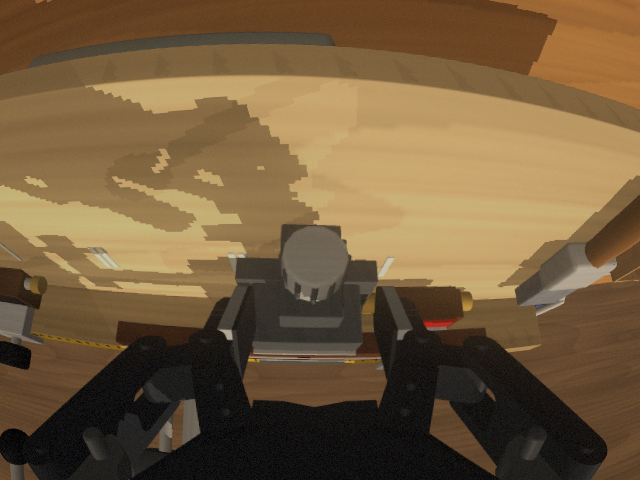

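Emit:
play_rows(
  targets=[
    [60,[0,-8,0],[0,0,0]],
    [60,[0,-18,0],[0,0,0]],
    [60,[0,-30,0],[0,0,0]],
    [60,[0,-45,0],[0,0,0]],
    [60,[0,-60,0],[0,0,0]],
    [60,[0,-75,0],[0,0,0]],
    [60,[0,-75,0],[0,0,0]],
    [60,[0,-75,0],[0,0,0]],
  ],
)

```text
time: 19.6
ee_pos: [472.8, 129.4, 174.1]
tcp_rot: [-0.645, 0.66, 0.25, 0.292]
contact_force: [0.0, 0.7, -0.3]
finger_gap: 51.3
```

```bash
cat > fin.py <<'E'
from h import *
import sys
n=sys.argv[1]
s,p,M=st();d=save('wrist',f'pics/{n}.png')
K=d['camera_matrix'];v,u=np.mgrid[0:480,0:640];a=(u-K[0,2])/K[0,0];b=(v-K[1,2])/K[1,1];th=np.hypot(a,b)+1e-9;z=d['z_map'];r=z*np.tan(th)
C=np.stack([a/th*r,b/th*r,z],-1);T=d['T_tool_cam'];W=(C@T[:3,:3].T+T[:3,3])@M.T+p
P=np.stack([(W-O)@XP,(W-O)@YP,W[...,2]],-1);np.save(f'pics/{n}_P.npy',P)
def line(nm,m,ax=0):
    Q=P[m]; 
    if len(Q)<20: print(nm,len(Q));return
    c=np.polyfit(Q[:,1],Q[:,0],1)
    for _ in range(5):
        rr=Q[:,0]-np.polyval(c,Q[:,1]);k=abs(rr)<1.5;c=np.polyfit(Q[k,1],Q[k,0],1)
    print(nm,len(Q),k.sum(),'deg',np.degrees(np.arctan(c[0])).round(3),'x@88',np.polyval(c,88).round(2),'y',Q[k,1].min().round(1),Q[k,1].max().round(1),'std',rr[k].std().round(2))
X,Y,Z=P[...,0],P[...,1],P[...,2]
line('base front',(abs(X+38)<8)&(abs(Y-88)<41)&(abs(Y-88)>16)&(Z>97)&(Z<107))
line('jaw front',(X>-32)&(X<-5)&(abs(Y-88)<29)&(Z>112)&(Z<142))
line('strip front',(abs(X+12)<9)&(abs(Y-88)<119)&(abs(Y-88)>32)&(Z>133)&(Z<143))
line('fence front',(abs(X-41)<5)&(Z>100)&(Z<132)&(abs(Y)<280))
line('red front',(abs(X-7)<5)&(abs(Y-170)<29)&(Z>98)&(Z<117))
m=(X>-38)&(X<35)&(Y>100)&(Y<140)&(Z>97)&(Z<111)
Q=P[m];print('base/nut y hist',np.histogram(Q[:,1],bins=np.arange(100,141,2)))
m=(abs(Z-108)<2.5)&(X>-45)&(X<0)&(abs(Y-88)<60);print('base top y range',np.percentile(Y[m],[.5,99.5]) if m.sum() else None)
cv2.imwrite(f'pics/{n}c.png',cv2.cvtColor(cv2.resize(d['img'][160:340,150:550],None,fx=2,fy=2,interpolation=2),cv2.COLOR_RGB2BGR))
E
python3 mv.py 0 0 0 0|head -1; python3 fin.py w15; python3 -c "
from h import *
save('scene','pics/s15.png');save('top','pics/t15.png')
im=cv2.imread('pics/s15.png');cv2.imwrite('pics/s15c.png',cv2.resize(im[130:290,250:430],None,fx=4,fy=3.7,interpolation=2))"
```

```text
t 19.6 p [472.76 129.42 174.07] press [-118.21   85.81  174.07] F press [-0.1  0.7 -0.3] Tz [-0.04  0.33 -0.03] gap 51.3 yaw -3.57 relfence 3.5
base front 685 675 deg 0.145 x@88 -37.56 y 48.7 128.3 std 0.57
jaw front 15
strip front 2136 2068 deg 0.135 x@88 -9.57 y -30.9 206.9 std 0.62
fence front 5961 5630 deg -0.081 x@88 42.56 y -272.9 280.0 std 0.65
red front 1240 1205 deg -0.263 x@88 8.86 y 141.3 199.0 std 0.64
base/nut y hist (array([ 0,  0,  0, 22, 37, 45, 32, 42, 43, 42, 59, 81, 89, 89, 23, 29, 31,
       31, 29, 23]), array([100, 102, 104, 106, 108, 110, 112, 114, 116, 118, 120, 122, 124,
       126, 128, 130, 132, 134, 136, 138, 140]))
base top y range [ 48.7119779 127.712123 ]
```

View pics/w15c.png

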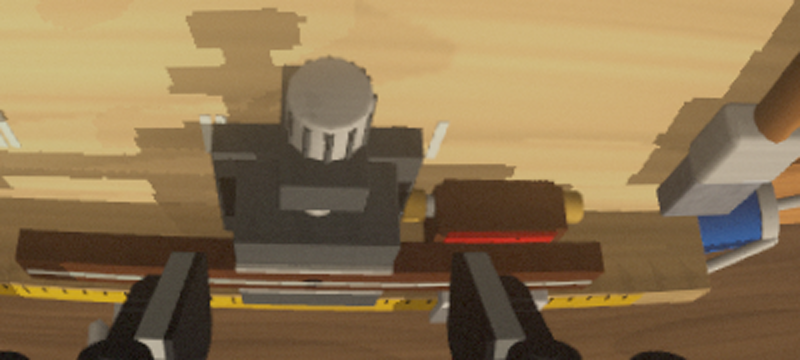

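View pics/s15c.png

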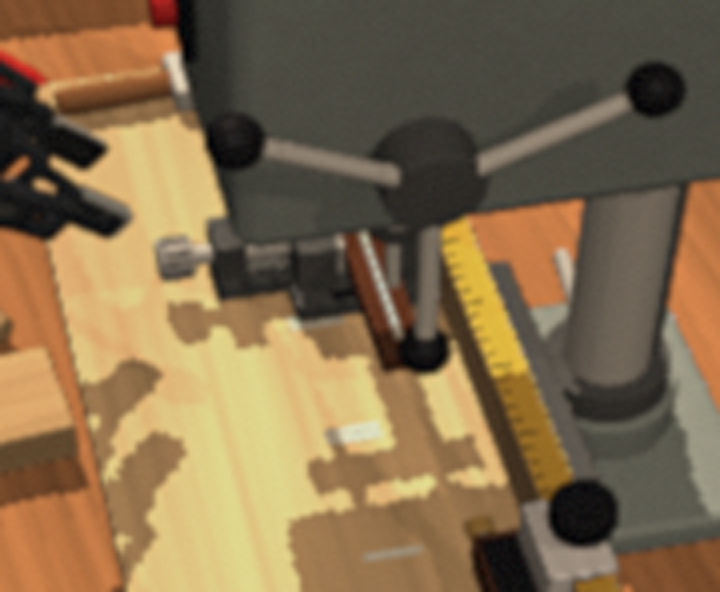

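View pics/t15.png

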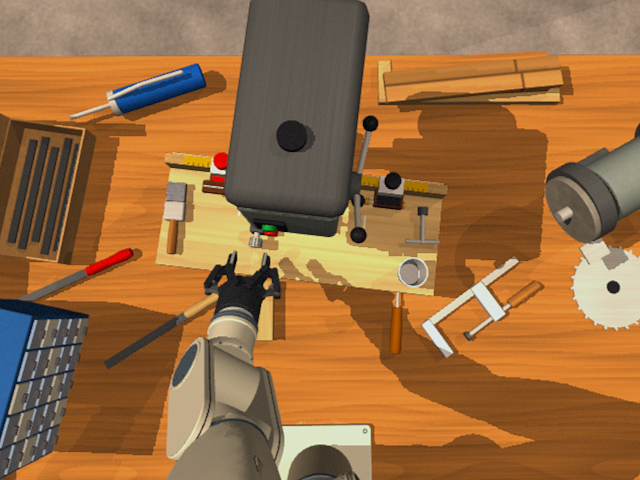

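The top view shows the gripper clear of the vise at about (245,275). The brush, key, tin, file, screwdriver, clamp and offcut are all where they started. I'll hand the job in.

```bash
python3 -c "
from h import *
print(job.sign_off()); print(bot.get_state()['time'])"
```

```text
the job is handed in; nothing more can be done
None
the job is handed in; nothing more can be done
```

I gripped the vise by its nose block with the tool leaned back 45°, turned it square to the fence and slid it flat on the table until its back met the fence. I then ran it left along the fence until its side met the red stop's bolt, let go and backed the gripper off. The job was handed in at about 20 s.

**Bolt contact:** The side force rose from about 5 N of sliding drag to 9 N, and a further 0.4 mm of push moved the vise no more. In the last wrist picture the vise's side is at y ≈ 128 mm and the bolt end at about 128.1 mm.

**Fence contact:** After release, the strip and base line up with the fence to about 0.1 mm at mid-width. The picture shows about 0.2° of leftover turn, roughly 0.3 mm across the back, which is close to my measuring error; I left it.

**Checks that disagreed:**
- Pressing the vise onto the fence the first time peaked at about 20 N towards the fence and 24 N downward before I backed off.
- The vise turned about 1.7° in the grip while sliding, and I corrected that before it reached the bolt.
- The finger opening read 24 mm on the 28 mm block, though the pictures showed the pads on the block.

**Nothing else disturbed:** The wrist force near zero and the pictures show the gripper touching nothing. The top view shows the other tools unmoved, and I saw no contact with the head, chuck or bit.

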